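Make up two dental lab cases

TASK

Make up the two cases, the blue pan first and then the yellow one: do not start on the yellow pan's things until the blue case is complete. The blue pan gets the white plaster model in its middle bay, and the wooden block with pink stones and the small round tin in its end bays, one in each; the yellow pan gets the tan model in its middle bay and the block with green stones in either end bay. Everything stands upright and flat on the pan floor; set the brittle models down without dropping them, and leave the block with black discs, the bowl and the glasses where they are.

Things in the scene. Friction and masses are not known exactly. Their poses are not given: they have to be found in the camera images.
- blue_pan: Blue case pan, fixed, open on top: 214 (x) x 140 (y) mm outside, floor 4 mm thick, walls 4 mm thick, 16 mm high. Two cross ribs 4 mm thick, 12 mm high, at x = +-39 mm make three bays: middle 74 mm long (x -37 to 37), two equal end bays 62 mm long centred at x = +-72 mm; all 132 mm wide in y. Origin: centre of the underside, x along the length (roughly away from the robot), z up.
- yellow_pan: Yellow case pan, fixed, open on top: 214 (x) x 140 (y) mm outside, floor 4 mm thick, walls 4 mm thick, 16 mm high. Two cross ribs 4 mm thick, 12 mm high, at x = +-39 mm make three bays: middle 74 mm long (x -37 to 37), two equal end bays 62 mm long centred at x = +-72 mm; all 132 mm wide in y. Origin: centre of the underside, x along the length (roughly away from the robot), z up.
- white_model: White plaster dental arch model on a solid trimmed base, 54 (x) x 56 (y) mm, base 20 mm high with straight parallel sides at y = +-28 mm (flat from x = -27 to +7 mm, front end rounded), horseshoe of teeth on top to 31 mm; about 90 g. Origin: centre of the underside, x to the rounded front, z up.
- tan_model: Tan (ochre stone) dental arch model on a solid trimmed base, 54 (x) x 56 (y) mm, base 20 mm high with straight parallel sides at y = +-28 mm (flat from x = -27 to +7 mm, front end rounded), horseshoe of teeth on top to 31 mm; about 90 g. Origin: centre of the underside, x to the rounded front, z up.
- pink_block: Plain wooden block of pink grinding stones, 44 (x) x 30 (y) x 24 mm, one 22 mm wheel and four small heads on shanks standing in it, within the block's outline; total height 46 mm; about 60 g. Origin: centre of the underside, z up.
- green_block: Plain wooden block of green grinding stones, 44 (x) x 30 (y) x 24 mm, one 22 mm wheel and four small heads on shanks standing in it, within the block's outline; total height 46 mm; about 60 g. Origin: centre of the underside, z up.
- tin: Small round aluminium-coloured tin with lid, upright, diameter 44 mm, lid (upper 12 mm) 46 mm, height 30 mm, about 70 g. Origin: centre of the underside, z up.
- black_block: Bystander, not part of either case: plain wooden block of black discs, 44 (x) x 30 (y) x 24 mm, one 22 mm wheel and four small heads on shanks standing in it, within the block's outline; total height 46 mm; about 60 g. Origin: centre of the underside, z up.
- bowl: Bystander: teal round mixing bowl, 110 mm across the rim, 50 mm high. Origin: centre of the underside.
- glasses: Bystander: black-framed safety glasses standing on the lenses' lower rims and temple ends, 126 mm wide (y), 102 mm deep (x from lenses at 0 to temple ends), 36 mm high. Origin: on the bench midway between the lenses.
Mind the look-alikes: they are no part of the job. Leave any purple look-alike of the tin alone.

How it is judged:
By the outcome, as a careful person would: the job done as asked, in the order asked, and still so for the second after the job is handed in, with the robot touching nothing.
It also fails if it takes over 120 s, if anything falls off the work surface, if the arm or the gripper's body presses on something with over 40 N, if the wrist force passes 120 N, or if a joint passes its speed limit or range.

ROBOT

A 7-joint arm with a two-finger parallel gripper is mounted at the origin on the work surface. World frame = base frame: x ahead of the robot, y to its left, z up, the work surface at z = 0. Lengths are in m, angles in rad, forces in N, time in s.
With the tool pointing down it reaches from about 0.425 to 0.925 m from the base axis. Payload 6.8 kg.
Tool frame: the origin (TCP) lies between the finger pads; the fingertips stand 22 mm ahead of it and the grasp point (between the pads) lies 3 mm ahead of it (bot.tip_reach is the distance from the TCP to the fingertips, in m); z points along the fingers, x is the direction in which the jaws open and shut, and the axes are right-handed (so a half turn about z gives the same grasp; the last joint's range is limited). The gripper opens to 85 mm and grips with 20 to 120 N. Pads are 22 mm wide; open, the fingers measure 114 mm over their backs; the gripper's body (76 mm by 85 mm) begins 54 mm behind the grasp point. The pads swing forward as they close: fully open they stand 13 mm farther back than shut.
Start: joints at [-1.429, 0.477, 0.022, 1.555, -0.011, 1.109, -0.083], TCP at [0.167, 0.654, 0.219] pointing down, gripper open.
Joint ranges: [-2.96, 2.96], [-0.34, 2.1], [-1.41, 1.46], [0.24, 2.44], [-1.37, 4.51], [0.17, 1.92], [-2.96, 2.96]. Speed limits (rad/s): [2.39, 2.39, 3.14, 3.14, 3.14, 3.14, 3.14].

INTERFACE

Orientations are given as a unit quaternion [w, x, y, z].
In Python, from station import bot gives the robot as it stands.
- The arm moves only by the tool step_arm, never from a script. Its argument "targets" is a list of rows, each a list of 5 numbers: the shift along the tool's x, y, z in mm, then the turn about the tool's z in degrees, then the closure, from 0 (fully open) to 1 (shut). In form: [[dx, dy, dz, spin, jaw], ...]. A call has 1 to 20 rows; each row is the pose to reach, as a shift and turn from the pose commanded when the call began, along the tool's axes at that moment; what a row does not reach only later rows make up. A row lasts 1/12 s, in which the tool goes at most 41.7 mm and 7.16 degrees, less where a joint would pass 70% of its speed; a pose out of reach is approached as far as the arm can. A call with a gripper value outside its range is refused whole. The fingers move at their own pace and stop on an object; "newtons" is the grip in N (left out, the last holds). Time passes only in rows, so rows that repeat a pose let the fingers close. It gives the time, the measured TCP pose, the force and the opening at its end, in the units of the state.
- bot.get_obs(): the state, without advancing time (a new reading comes with each control period).
- bot.read_camera(name): name is "scene" or "top" or "wrist"; returns a dict with "frame" (480x640x3 uint8, red, green, blue), "z_map" (480x640 float32, m along the optical axis (not along the pixel's ray), 0 where there is no reading), "fov_y" (degrees; the focal length in pixels is half the picture's height over the tangent of half this angle, whatever the lens; pixels are square), "cx", "cy" (the principal point, pixels), "distortion" ([k1, k2, p1, p2, k3] as OpenCV has them; the pictures are not rectified), "R" (3x3) and "t" (3): a world point X has camera coordinates R X + t. Camera axes: x right, y down, z forward; pixel columns grow to the right and rows downward; lengths in m; the calibration is good to about 2 mm. A picture is of the moment at which its call begins.
- bot.hand_in(): hands the job in, once; it reports no verdict.
The state is a dict: "t": time; "q": joint angles; "joint_vel": joint speeds; "joint_torque": joint torques, N m; "eef_pos": TCP position; "tool_rot": TCP orientation; "contact_force": force on the tool from outside, world axes, zero at the start; "torque": the same for the moment, N m; "gripper_width": opening from 0.0 (shut) to 1.0 (fully open).
Only numpy, scipy, OpenCV 4.12 (cv2) and the standard library are available. Lean on these libraries where they do the work, as an engineer would, in place of code of your own. Each camera call takes 0.05 s, during which the arm holds its last target.

## Working session

There is one attempt and no reset: what is moved stays moved. The work goes in short steps, Python scripts to look and compute and a tool call to move; the robot and the scene stay as the last step left them, time stands still between calls to the robot, and variables do not carry over. Pictures are saved under pics/ and viewed, and the job is handed in when it is done.

Besides the shell and the picture viewer there is one more tool, called after "Emit:" as a command line: name --pt "numbers of a row" for each row, then --argument value for the rest. step_arm: Moves the arm, as the interface text tells. Its arguments: {"type":"object","properties":{"targets":{"type":"array"},"newtons":{"type":"number"}},"required":["targets"]}

```bash
ls; mkdir -p pics; python3 - <<'E'
from station import bot
import cv2
o=bot.get_obs();print(o['t'],o['eef_pos'],o['tool_rot'],o['gripper_width'],o['contact_force'],bot.tip_reach)
for n in ['scene','top','wrist']:
    c=bot.read_camera(n);cv2.imwrite(f'pics/{n}0.png',c['frame'][:,:,::-1]);print(n,c['fov_y'],c['cx'],c['cy'],c['distortion'],c['R'],c['t'])
E
```

```text
pics
0.0 [0.16673251 0.65346004 0.21823418] [ 5.97653104e-04  7.89675020e-01  6.13524697e-01 -6.71701571e-04] 0.9993750397486239 [ 0.3752172   0.86707192 -0.79553384] 0.022
scene 46.23085496169275 309.4905490489766 238.7153871291307 [-0.02530127  0.          0.          0.          0.        ] [[-0.04199791  0.99905685 -0.01102629]
 [ 0.57479398  0.01513317 -0.81815822]
 [-0.81721971 -0.04069878 -0.57488743]] [ 0.02479536 -0.30361559  1.47745987]
top 48.15019087401416 325.19901887877984 242.75618415227285 [0.00314769 0.         0.         0.         0.        ] [[-0.00792143 -0.99954993 -0.02893429]
 [-0.9911446   0.01168374 -0.13227199]
 [ 0.13255052  0.02763028 -0.99079106]] [0.01368872 0.56304189 0.90629218]
wrist 58.63321694333809 323.7899025200713 236.28876034172 [-0.0416276  0.         0.         0.         0.       ] [[ 0.24723142  0.96895394 -0.00221108]
 [ 0.9178631  -0.23346301  0.32097094]
 [ 0.31048985 -0.08138357 -0.94708646]] [-0.67287682 -0.04175362  0.3818075 ]
```

View pics/top0.png

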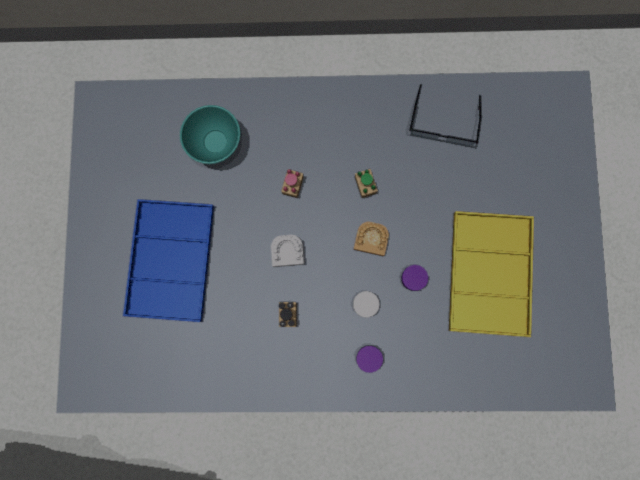

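View pics/scene0.png

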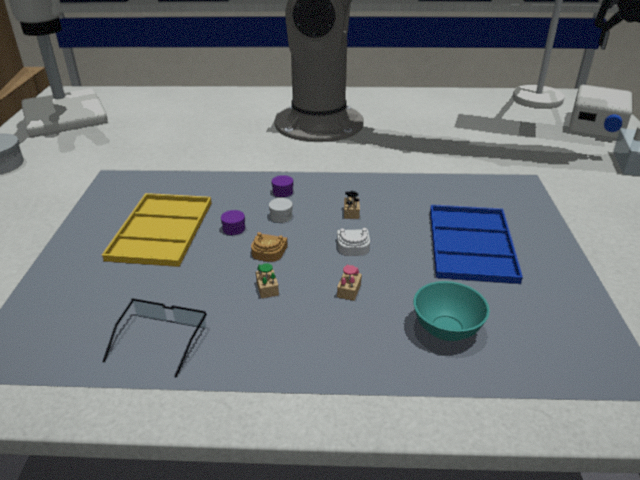

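View pics/wrist0.png

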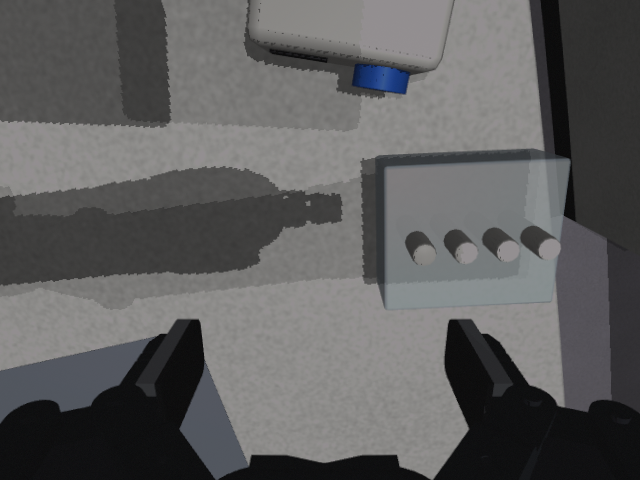

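Candidates seen in the top picture: 
- White model (288,251), tan model (372,238).
- Pink block (292,183), green (366,183), black (289,314).
- Silver tin (366,304); purple look-alikes (415,278) and (370,359).
- Pans: blue (169,260), yellow (492,273).

Next I'll measure them with a close crop.

```bash
cat > h.py <<'E'
import numpy as np, cv2
from station import bot
def K(c):
    f=240/np.tan(np.radians(c['fov_y'])/2); return np.array([[f,0,c['cx']],[0,f,c['cy']],[0,0,1.]])
def cloud(c):
    k=K(c); v,u=np.mgrid[0:480,0:640]
    p=cv2.undistortPoints(np.stack([u,v],-1).reshape(-1,1,2).astype(float),k,np.array(c['distortion'])).reshape(480,640,2)
    z=c['z_map'];P=np.dstack([p[...,0]*z,p[...,1]*z,z])
    return (P-c['t'])@np.array(c['R'])
def px2w(c,uv,zw):
    p=cv2.undistortPoints(np.array(uv,float).reshape(-1,1,2),K(c),np.array(c['distortion'])).reshape(-1,2)
    d=np.c_[p,np.ones(len(p))]@np.array(c['R']); o=-np.array(c['R']).T@c['t']
    return o+d*((zw-o[2])/d[:,2])[:,None]
def w2px(c,X):
    r,_=cv2.Rodrigues(np.array(c['R'])); return cv2.projectPoints(np.array(X,float).reshape(-1,1,3),r,np.array(c['t']),K(c),np.array(c['distortion']))[0].reshape(-1,2)
def crop(c,x0,y0,x1,y1,s,name):
    cv2.imwrite('pics/'+name,cv2.resize(c['frame'][y0:y1,x0:x1,::-1],None,fx=s,fy=s,interpolation=cv2.INTER_CUBIC))
E
python3 - <<'E'
from h import *
c=bot.read_camera('top');W=cloud(c)
m=(c['z_map']>0)
boxes={'bowl':(175,100,250,170),'pink':(275,160,312,205),'green':(348,160,385,205),'black':(272,292,306,335),'white':(264,225,312,275),'tan':(345,212,398,262),'tin':(348,286,386,322),'blue':(110,190,225,330),'yellow':(440,200,545,345)}
table=W[360:400,100:550].reshape(-1,3);print('table z',np.median(table[:,2]), np.median(W[85:95,260:380,2]))
for n,(a,b,e,f) in boxes.items():
    P=W[b:f,a:e].reshape(-1,3); F=c['frame'][b:f,a:e].reshape(-1,3)
    P=P[P[:,2]>.008]
    r=cv2.minAreaRect((P[:,:2]*1000).astype(np.float32))
    print(n,len(P),np.round(r[0],1),np.round(r[1],1),round(r[2],1),'zmax',P[:,2].max().round(4))
crop(c,255,150,425,320,4,'crop0.png') if False else crop(c,260,160,440,290,4,'crop0.png')
crop(c,260,270,440,380,4,'crop1.png')
E
```

```text
table z 0.0007043252560857366 0.0002806024225754343
bowl 2325 [638.4  97.3] [449.8 107.2] 43.3 zmax 0.9728
pink 446 [564.9  39. ] [274.1  46.9] 14.5 zmax 0.9728
green 445 [567.8 -54.1] [ 42.9 266.1] 83.6 zmax 0.9728
black 453 [439.5  36.6] [109.1  42.1] 89.8 zmax 0.9728
white 916 [500.4  52.6] [176.4  66. ] 28.0 zmax 0.9728
tan 912 [517.2 -61.6] [ 55.8 174.1] 76.7 zmax 0.9728
tin 547 [457.4 -52.1] [65.1 44.1] 85.4 zmax 0.9728
blue 1690 [529.8 169.5] [389.  214.4] 85.1 zmax 0.9728
yellow 1632 [ 518.  -191.6] [332.4 214.2] 85.1 zmax 0.9728
```

View pics/crop0.png

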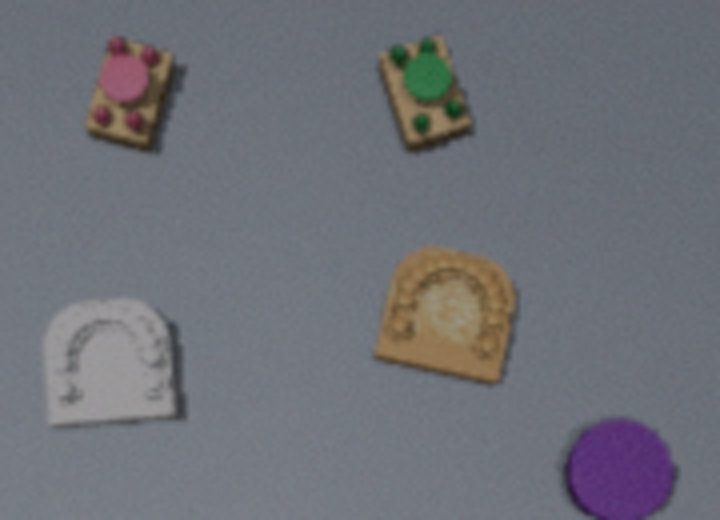

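View pics/crop1.png

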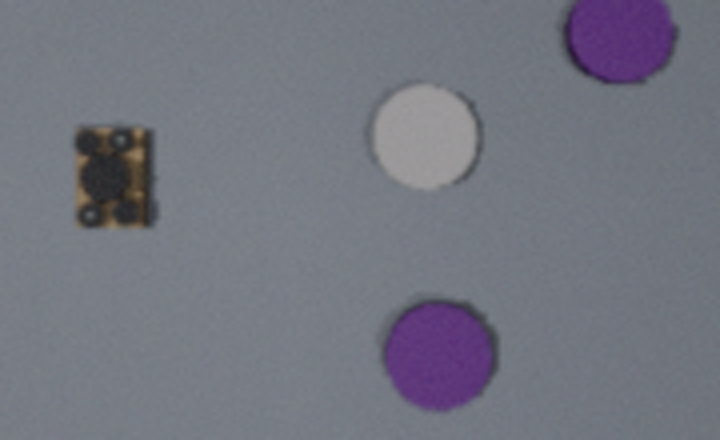

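```bash
cat > meas.py <<'E'
from h import *
def meas(c=None,only=None):
    c=c or bot.read_camera('top');W=cloud(c)
    boxes={'pink':(275,160,312,205),'green':(348,160,385,205),'black':(272,292,306,335),'white':(264,225,312,275),'tan':(345,212,398,262),'tin':(348,286,386,322),'blue':(110,190,225,330),'yellow':(440,200,545,345)}
    for n,(a,b,e,f) in boxes.items():
        if only and n not in only: continue
        P=W[b:f,a:e].reshape(-1,3); z=c['z_map'][b:f,a:e].ravel()
        P=P[(z>0)&(P[:,2]>.007)&(P[:,2]<.08)]
        r=cv2.minAreaRect((P[:,:2]*1000).astype(np.float32))
        print(n,len(P),np.round(r[0],1),np.round(r[1],1),round(r[2],1),'z',np.percentile(P[:,2],[50,98]).round(4))
        if n in('blue','yellow'):
            for s in range(4): print('   corner',np.round(cv2.boxPoints(r)[s],1))
E
python3 -c "
from meas import *
meas()
o=bot.get_obs()
from scipy.spatial.transform import Rotation as R
q=o['tool_rot'];print(R.from_quat(q,scalar_first=True).as_matrix().round(3))
c=bot.read_camera('top');crop(c,110,185,240,335,4,'blue.png');crop(c,435,195,560,345,4,'yel.png')
"
```

```text
pink 444 [677.   68.1] [30.6 44.4] 74.7 z [0.0257 0.0483]
green 439 [675.5 -66.1] [44.2 30.1] 16.3 z [0.0253 0.0479]
black 449 [441.4  76.1] [46.3 29.9] 0.5 z [0.0357 0.0481]
white 906 [554.2  77.7] [54.  56.4] 4.1 z [0.0213 0.0331]
tan 902 [575.2 -75.4] [56.  54.6] 76.4 z [0.0211 0.0328]
tin 542 [456.5 -61.7] [44.6 45.3] 8.8 z [0.0299 0.0334]
blue 1911 [540. 293.] [142.1 214.1] 85.1 z [0.0133 0.0187]
   corner [427.2 231.4]
   corner [640.5 213.1]
   corner [652.7 354.7]
   corner [439.4 373. ]
yellow 1793 [ 503.9 -286.2] [142.4 226.2] 85.4 z [0.0135 0.0184]
   corner [ 385.4 -348. ]
   corner [ 610.9 -366.4]
   corner [ 622.5 -224.4]
   corner [ 397.  -206.1]
[[ 0.247  0.969 -0.   ]
 [ 0.969 -0.247 -0.001]
 [-0.001  0.    -1.   ]]
```

View pics/blue.png

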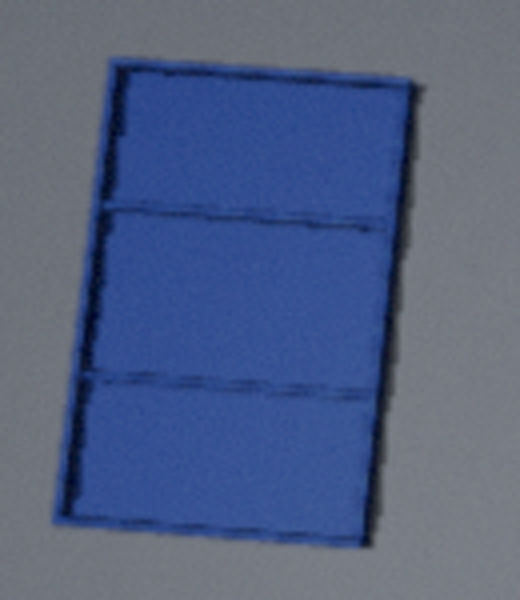

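View pics/yel.png

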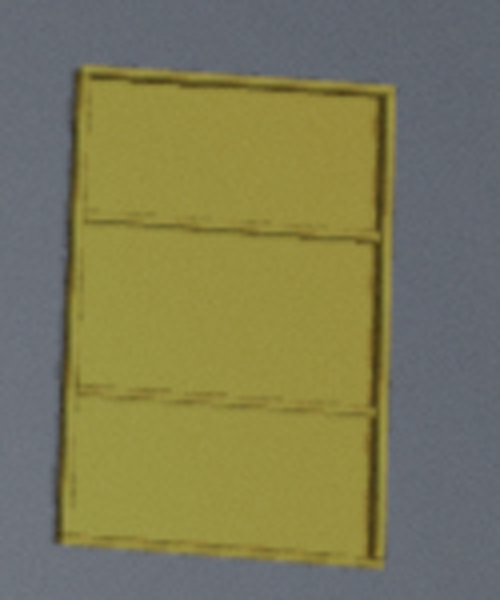

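```bash
cat > goto.py <<'E'
from h import *
import sys
def rel(x,y,z,ang):
    """TCP target mm, tool-x world angle deg (mod 180)"""
    from scipy.spatial.transform import Rotation as R
    o=bot.get_obs();M=R.from_quat(o['tool_rot'],scalar_first=True).as_matrix()
    d=M.T@(np.array([x,y,z])-np.array(o['eef_pos'])*1000)
    cur=np.degrees(np.arctan2(M[1,0],M[0,0]))
    s=(cur-ang+90)%180-90
    print('t',round(o['t'],2),'pos',(np.array(o['eef_pos'])*1000).round(1),'ang',round(cur,1),'tilt',np.degrees(np.arccos(-M[2,2])).round(2),'g',round(o['gripper_width'],3),'F',np.round(o['contact_force'],1))
    print('  -> rel',d.round(1),'spin',round(s,1),'rows',np.linalg.norm(d)/41.7)
if __name__=='__main__':
    rel(*map(float,sys.argv[1:5]))
E
python3 goto.py 548 77.3 170 94.1
python3 - <<'E'
from h import *
c=bot.read_camera('top')
p=px2w(c,[(455,211.5),(534,217),(530.5,336.75),(450,330.75)],.016)*1000
print(p.round(1),p.mean(0).round(1),[np.linalg.norm(p[i]-p[(i+1)%4]).round(1) for i in range(4)])
q=px2w(c,[(137.5,200),(213,204.5),(203,321.5),(124,315)],.016)*1000
print(q.round(1),q.mean(0).round(1))
E
```

```text
t 0.3 pos [166.8 653.9 218.9] ang 75.7 tilt 0.03 g 1.0 F [-0.5 -0.5 -0.1]
  -> rel [-464.4  511.9   49.1] spin -18.4 rows 16.617194988245487
[[ 620.  -225.3   16. ]
 [ 608.1 -365.1   16. ]
 [ 397.1 -346.7   16. ]
 [ 408.4 -208.2   16. ]] [ 508.4 -286.3   16. ] [np.float64(140.4), np.float64(211.8), np.float64(138.9), np.float64(212.3)]
[[649.3 352.7  16. ]
 [638.9 213.1  16. ]
 [427.6 226.8  16. ]
 [440.2 368.9  16. ]] [539.  290.4  16. ]
```

Emit:
step_arm --pt "-464 512 49 -18.4 0" --pt "-464 512 49 -18.4 0" --pt "-464 512 49 -18.4 0" --pt "-464 512 49 -18.4 0" --pt "-464 512 49 -18.4 0" --pt "-464 512 49 -18.4 0" --pt "-464 512 49 -18.4 0" --pt "-464 512 49 -18.4 0" --pt "-464 512 49 -18.4 0" --pt "-464 512 49 -18.4 0" --pt "-464 512 49 -18.4 0" --pt "-464 512 49 -18.4 0" --pt "-464 512 49 -18.4 0" --pt "-464 512 49 -18.4 0" --pt "-464 512 49 -18.4 0" --pt "-464 512 49 -18.4 0" --pt "-464 512 49 -18.4 0" --pt "-464 512 49 -18.4 0" --pt "-464 512 49 -18.4 0" --pt "-464 512 49 -18.4 0" --newtons 30

```text
t: 2.02
eef_pos: [0.5479, 0.0787, 0.1701]
tool_rot: [-0.0, 0.681, 0.732, 0.0]
contact_force: [-0.1, 0.4, 0.3]
gripper_width: 1.002
```

```bash
python3 goto.py 548 77.3 20 94.1; python3 - <<'E'
from h import *
c=bot.read_camera('wrist');cv2.imwrite('pics/w1.png',c['frame'][:,:,::-1])
print(w2px(c,[[.5542,.0777,.031],[.5482,.0773,.02]]), (-c['R'].T@c['t']).round(3))
E
```

```text
t 2.02 pos [547.9  78.7 170.1] ang 94.1 tilt 0.04 g 1.002 F [-0.1  0.4  0.3]
  -> rel [-1.500e+00  1.000e-01  1.501e+02] spin 0.0 rows 3.599262602229229
[[322.98326246 223.0638464 ]
 [323.04807942 210.95310899]] [0.465 0.072 0.325]
```

View pics/w1.png

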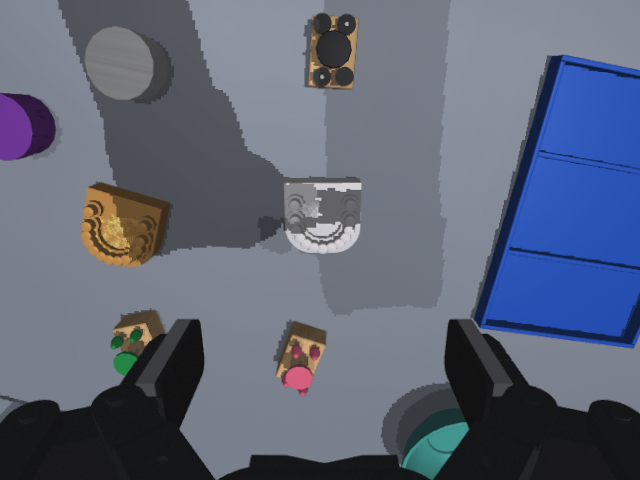

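```bash
python3 - <<'E'
from h import *
c=bot.read_camera('wrist');W=cloud(c)
m=(c['z_map']>0)&(W[...,2]>.1)&(W[...,2]<.25)
m[:, :100]=0; m[:,560:]=0
P=W[m]*1000
print(len(P),P[:,2].min())
for lo in range(140,180,4):
    s=P[(P[:,2]>=lo)&(P[:,2]<lo+4)]
    if len(s): print(lo,len(s),'y',s[:,1].min().round(1),s[:,1].max().round(1),'x',s[:,0].min().round(1),s[:,0].max().round(1))
w=W[165:265,275:370].reshape(-1,3);z=c['z_map'][165:265,275:370].ravel()
p=w[(z>0)&(w[:,2]>.007)&(w[:,2]<.04)]*1000
print(cv2.minAreaRect(p[:,:2].astype(np.float32)), p[:,2].max())
E
```

```text
16509 195.39095178147346
((553.6130981445312, 76.90931701660156), (54.03926467895508, 55.97227478027344), 4.1785993576049805) 33.46947647642913
```

```bash
python3 - <<'E'
from h import *
c=bot.read_camera('wrist');W=cloud(c)
for u,v in [(190,325),(195,340),(160,360),(455,325),(470,350)]: print(u,v,c['z_map'][v,u],W[v,u]*1000)
c=bot.read_camera('scene');W=cloud(c)
cv2.imwrite('pics/s1.png',c['frame'][:,:,::-1])
m=(c['z_map']>0)&(W[...,0]>.5)&(W[...,0]<.6)&(abs(W[...,1]-.078)<.07)&(W[...,2]>.06)&(W[...,2]<.25)
P=W[m]*1000
for lo in range(136,190,4):
    s=P[(P[:,2]>=lo)&(P[:,2]<lo+4)]
    if len(s): print(lo,len(s),s[:,1].min().round(),s[:,1].max().round())
E
```

```text
190 325 0.13776836 [539.08588689  34.59645588 204.15182057]
195 340 0.14151736 [545.72098694  35.55814066 202.45632685]
160 360 0.12069261 [540.02937703  31.32796636 222.41391258]
455 325 0.1394188 [533.55449936 120.86060068 202.71217982]
470 350 0.124250814 [532.7062126  120.59012035 218.43134472]
```

View pics/s1.png

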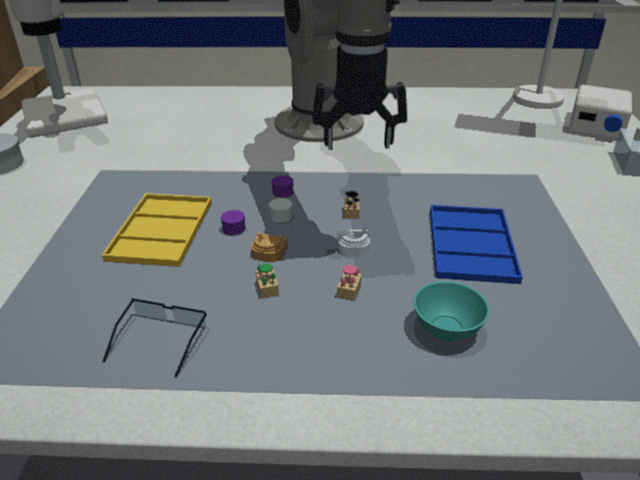

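```bash
python3 - <<'E'
from h import *
c=bot.read_camera('scene');W=cloud(c)
for u,v in [(330,146),(330,143),(332,140),(391,143),(391,140),(390,135),(318,105),(402,105)]: print(u,v,c['z_map'][v,u].round(4),W[v,u]*1000)
print(w2px(c,[[.548,.0347,.148],[.548,.1207,.148],[.548,.0347,.161],[.548,.1207,.161],[.548,.0347,.195]]))
E
```

```text
330 146 0.8965 [563.89387026  33.92273711 206.51877486]
330 143 0.8966 [561.08421516  33.85127248 210.41530303]
332 140 0.8929 [561.5932718   36.98163712 215.89907521]
391 143 0.9025 [551.51364939 131.77115939 206.82536307]
391 140 0.9009 [550.20220184 131.54316577 211.46159475]
390 135 0.8924 [553.58575734 128.97590615 221.68285242]
318 105 0.8607 [561.2010189   14.8544206  273.99935222]
402 105 0.8624 [554.09871982 143.80469242 272.05425033]
[[330.23853902 173.64482759]
 [381.68130168 174.20529359]
 [330.31657331 166.74153471]
 [382.16778798 167.28330184]
 [330.52582194 148.16293515]]
```

```bash
python3 goto.py 548 77.3 20 94.1; python3 - <<'E'
from h import *
o=bot.get_obs();print(o['q'],bot.tip_reach,[a for a in dir(bot) if a[0]!='_'])
c=bot.read_camera('top');W=cloud(c);crop(c,210,180,370,330,4,'t2.png')
E
```

```text
t 2.27 pos [547.8  79.2 170.3] ang 94.2 tilt 0.03 g 0.998 F [-0.7  0.4  0.5]
  -> rel [-2.000e+00  1.000e-01  1.503e+02] spin 0.1 rows 3.6045795537551792
[-0.44573553  0.33537277  0.23442753  1.91152449 -0.09796023  0.90553821
  1.48102766] 0.022 ['PlanningError', 'get_obs', 'hand_in', 'read_camera', 'tip_reach']
```

View pics/t2.png

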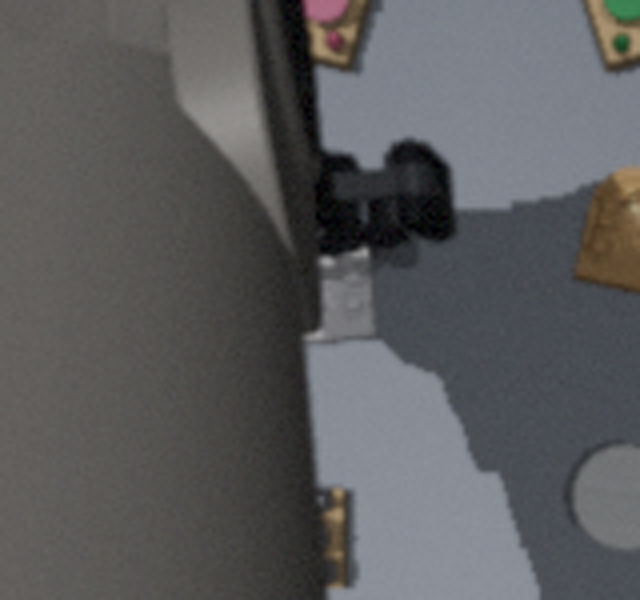

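Emit:
step_arm --pt "0 0 40 0 0" --pt "0 0 80 0 0" --pt "0 0 80 0 0" --pt "0 0 80 0 0"

```text
t: 2.65
eef_pos: [0.5465, 0.0779, 0.0891]
tool_rot: [-0.001, 0.681, 0.732, -0.002]
contact_force: [0.1, 0.1, -0.2]
gripper_width: 1.0
```

```bash
python3 goto.py 548 77.3 20 94.1; python3 - <<'E'
from h import *
c=bot.read_camera('scene');W=cloud(c);crop(c,260,80,460,280,3,'s2.png')
c=bot.read_camera('wrist');W=cloud(c);cv2.imwrite('pics/w2.png',c['frame'][:,:,::-1])
for u,v in [(190,325),(195,340),(455,325)]: print(u,v,c['z_map'][v,u],W[v,u]*1000)
E
```

```text
t 2.65 pos [546.5  77.9  89.1] ang 94.1 tilt 0.28 g 1.0 F [ 0.1  0.1 -0.2]
  -> rel [-0.6  1.8 69. ] spin 0.0 rows 1.656429680388891
190 325 0.13851203 [540.13458979  32.84227429 124.2655478 ]
195 340 0.14153008 [546.37792097  33.98996993 123.21162369]
455 325 0.13878216 [534.08871971 119.1050158  123.95453275]
```

View pics/s2.png

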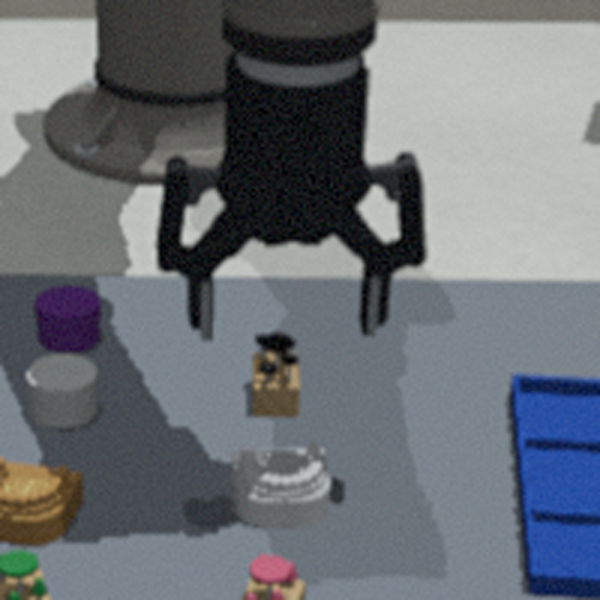

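View pics/w2.png

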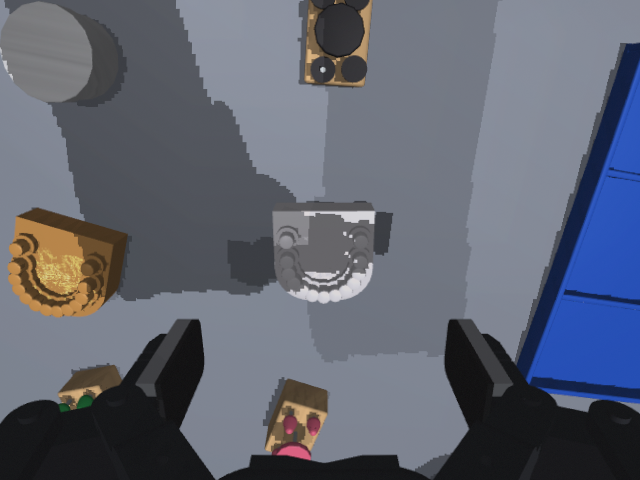

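Emit:
step_arm --pt "0 1 35 0 0" --pt "0 1 69 0 0" --pt "0 1 69 0 0" --pt "0 1 69 0 0"

```text
t: 3.08
eef_pos: [0.5494, 0.0779, 0.0222]
tool_rot: [-0.0, 0.681, 0.732, -0.0]
contact_force: [0.4, -0.8, 0.9]
gripper_width: 1.0
```

```bash
python3 goto.py 548 77.3 0 94.1; python3 - <<'E'
from h import *
c=bot.read_camera('scene');W=cloud(c);crop(c,280,140,440,290,4,'s3.png')
c=bot.read_camera('wrist');W=cloud(c);cv2.imwrite('pics/w3.png',c['frame'][:,:,::-1])
for u,v in [(190,325),(195,340),(455,325)]: print(u,v,c['z_map'][v,u],W[v,u]*1000)
E
```

```text
t 3.08 pos [549.4  77.9  22.2] ang 94.1 tilt 0.03 g 1.0 F [ 0.4 -0.8  0.9]
  -> rel [-0.5 -1.5 22.2] spin -0.0 rows 0.5337754687031168
190 325 0.1377987 [541.91379002  33.08810986  57.25851249]
195 340 0.14089291 [548.18098901  34.20352488  56.14820276]
455 325 0.13839883 [536.10656314 119.02400372  56.70927356]
```

View pics/s3.png

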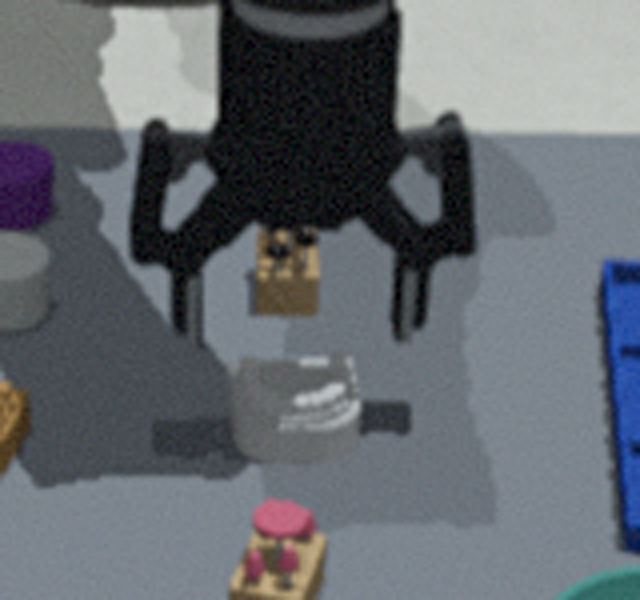

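View pics/w3.png

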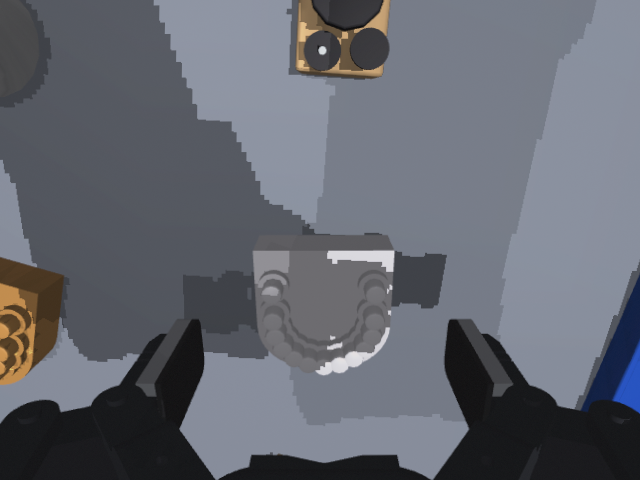

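The fingertips are still about 27 mm above the reported TCP height, so the reported z reads low. I'll keep going down in small stages, checking force and picture each time.

Emit:
step_arm --pt "-0.5 -1 15 0 0" --pt "-0.5 -1 27 0 0" --pt "-0.5 -1 27 0 0" --pt "-0.5 -1 27 0 0"

```text
t: 3.52
eef_pos: [0.5485, 0.0775, -0.0051]
tool_rot: [0.0, 0.681, 0.732, 0.0]
contact_force: [0.5, -0.3, -0.1]
gripper_width: 0.994
```

```bash
python3 goto.py 548 77.3 0 94.1; python3 - <<'E'
from h import *
c=bot.read_camera('scene');W=cloud(c);crop(c,280,140,440,290,4,'s4.png')
c=bot.read_camera('wrist');W=cloud(c);cv2.imwrite('pics/w4.png',c['frame'][:,:,::-1])
for u,v in [(190,325),(195,325),(200,323),(195,340),(455,325),(450,323)]: print(u,v,c['z_map'][v,u],W[v,u]*1000)
E
```

```text
t 3.52 pos [548.5  77.5  -5.1] ang 94.1 tilt 0.02 g 0.994 F [ 0.5 -0.3 -0.1]
  -> rel [-0.1 -0.6 -5.1] spin -0.0 rows 0.12416870452569818
190 325 0.13746567 [539.95792959  32.54507011  29.26784516]
195 325 0.14156263 [542.0436104   33.08234582  25.66034691]
200 323 0.14627194 [543.79957539  33.51638474  21.29202832]
195 340 0.14136116 [546.67168866  33.44523143  27.44923195]
455 325 0.13854316 [534.38915204 118.437272    28.28207471]
450 323 0.1453405 [537.22616333 119.01006983  22.0781001 ]
```

View pics/s4.png

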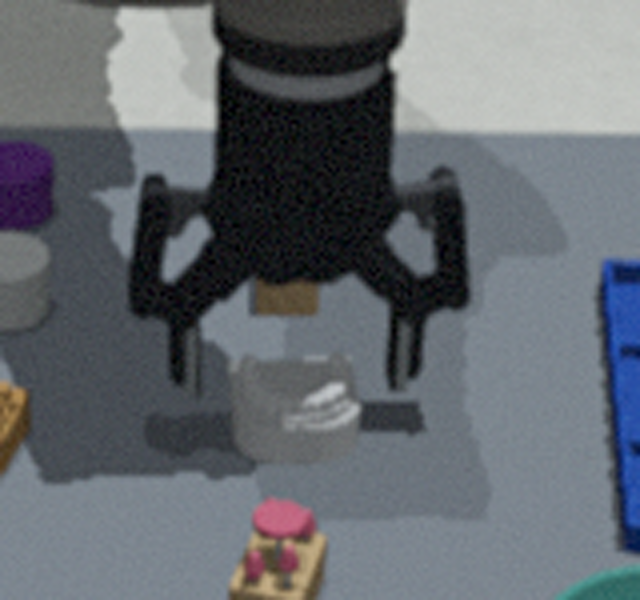

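View pics/w4.png

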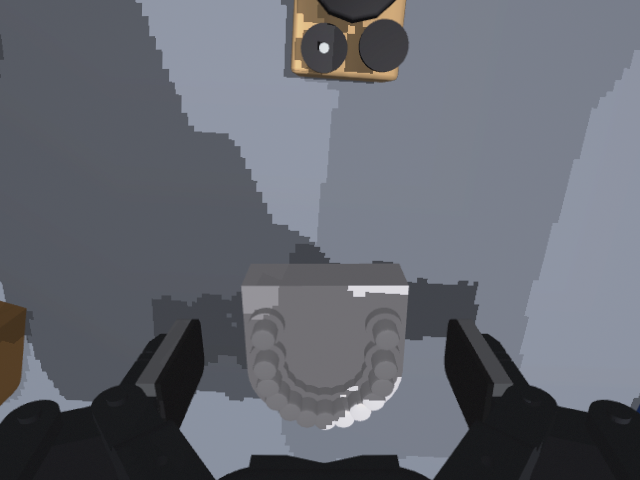

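Emit:
step_arm --pt "0 0 5 0 0" --pt "0 0 10 0 0" --pt "0 0 10 0 0.1" --pt "0 0 10 0 0.2" --pt "0 0 10 0 0.3" --pt "0 0 10 0 0.3" --pt "0 0 10 0 0.3" --newtons 30

```text
t: 4.2
eef_pos: [0.5484, 0.0774, -0.0157]
tool_rot: [0.0, 0.681, 0.732, 0.0]
contact_force: [0.3, 0.3, 0.5]
gripper_width: 0.702
```

```bash
python3 goto.py 548 77.3 0 94.1; python3 - <<'E'
from h import *
c=bot.read_camera('scene');W=cloud(c);crop(c,280,140,440,290,4,'s5.png')
c=bot.read_camera('wrist');W=cloud(c);cv2.imwrite('pics/w5.png',c['frame'][:,:,::-1])
E
```

```text
t 4.2 pos [548.4  77.4 -15.7] ang 94.1 tilt 0.01 g 0.702 F [0.3 0.3 0.5]
  -> rel [ -0.1  -0.4 -15.7] spin -0.0 rows 0.37685621192729074
```

View pics/s5.png

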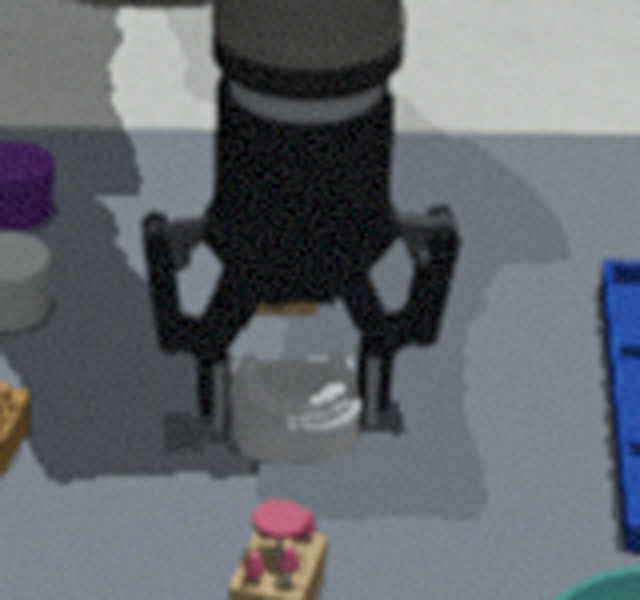

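View pics/w5.png

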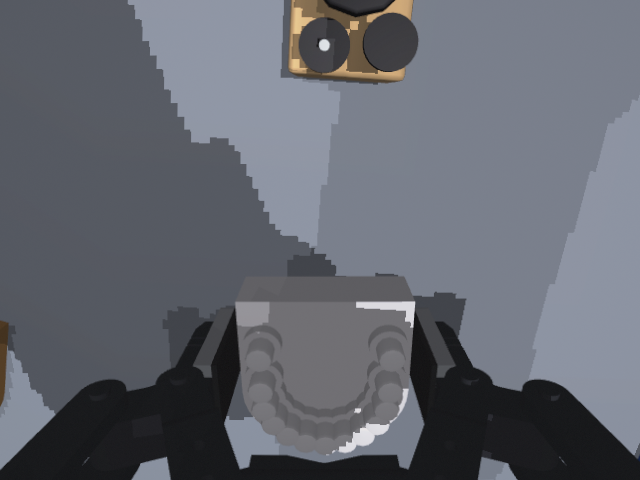

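Emit:
step_arm --pt "0 0 0 0 0.45" --pt "0 0 0 0 0.6" --pt "0 0 0 0 0.6" --pt "0 0 0 0 0.6" --pt "0 0 0 0 0.6" --pt "0 0 0 0 0.6" --newtons 40

```text
t: 4.8
eef_pos: [0.5485, 0.0774, -0.0155]
tool_rot: [0.0, 0.681, 0.732, 0.0]
contact_force: [-1.1, 0.5, 6.0]
gripper_width: 0.648
```

Emit:
step_arm --pt "0 0 -5 0 0.6" --pt "0 0 -15 0 0.6" --pt "0 0 -40 0 0.6" --pt "0 0 -70 0 0.6" --pt "0 0 -70 0 0.6" --pt "0 0 -70 0 0.6"

```text
t: 5.3
eef_pos: [0.5498, 0.0777, 0.0563]
tool_rot: [0.001, 0.681, 0.732, 0.002]
contact_force: [-0.9, 0.7, -1.5]
gripper_width: 0.651
```

```bash
python3 goto.py 533 292.5 60 85.3; python3 - <<'E'
from h import *
c=bot.read_camera('scene');W=cloud(c);crop(c,280,140,440,290,4,'s6.png')
c=bot.read_camera('wrist');W=cloud(c);cv2.imwrite('pics/w6.png',c['frame'][:,:,::-1])
E
```

```text
t 5.3 pos [549.8  77.7  56.3] ang 94.1 tilt 0.24 g 0.651 F [-0.9  0.7 -1.5]
  -> rel [215.4  -1.4  -3.6] spin 8.8 rows 5.166718525589161
```

View pics/s6.png

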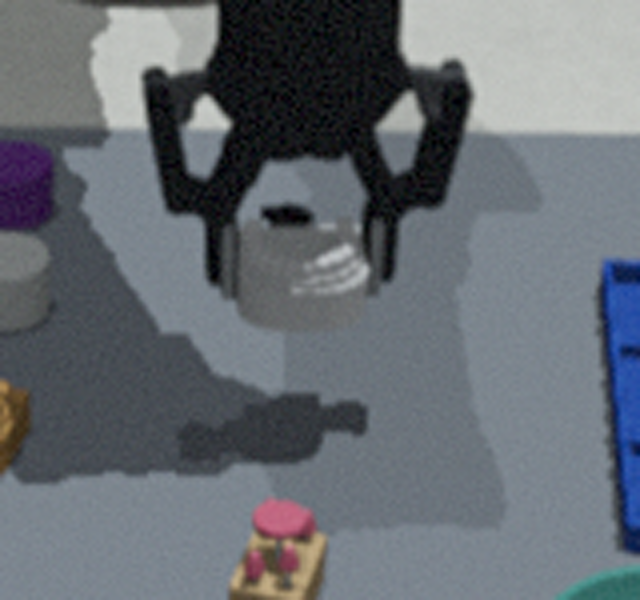

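View pics/w6.png

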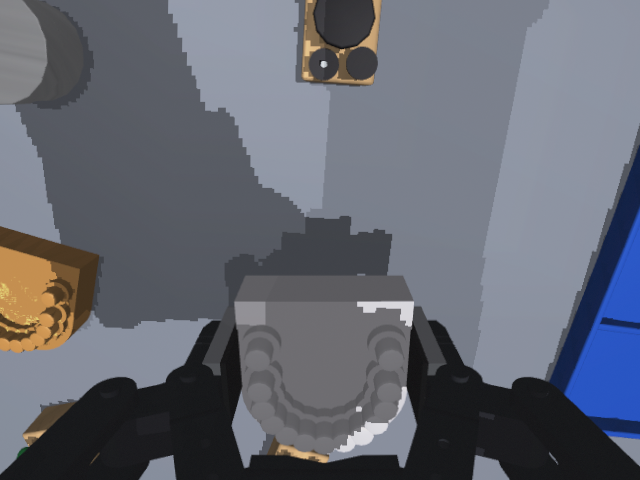

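Emit:
step_arm --pt "215 -1.5 -4 8.8 0.6" --pt "215 -1.5 -4 8.8 0.6" --pt "215 -1.5 -4 8.8 0.6" --pt "215 -1.5 -4 8.8 0.6" --pt "215 -1.5 -4 8.8 0.6" --pt "215 -1.5 -4 8.8 0.6" --pt "215 -1.5 -4 8.8 0.6" --pt "215 -1.5 -4 8.8 0.6" --pt "215 -1.5 -4 8.8 0.6" --pt "215 -1.5 -4 8.8 0.6"

```text
t: 6.23
eef_pos: [0.5316, 0.2893, 0.0576]
tool_rot: [0.0, 0.737, 0.676, -0.001]
contact_force: [-0.8, -0.9, -1.4]
gripper_width: 0.649
```

```bash
python3 goto.py 533.7 292.3 10 85.3; python3 - <<'E'
from h import *
c=bot.read_camera('top');crop(c,110,185,240,335,4,'t7.png')
c=bot.read_camera('wrist');W=cloud(c);cv2.imwrite('pics/w7.png',c['frame'][:,:,::-1])
E
```

```text
t 6.23 pos [531.6 289.3  57.6] ang 85.1 tilt 0.11 g 0.649 F [-0.8 -0.9 -1.4]
  -> rel [ 3.2  1.9 47.6] spin -0.2 rows 1.1456398857133805
```

View pics/w7.png

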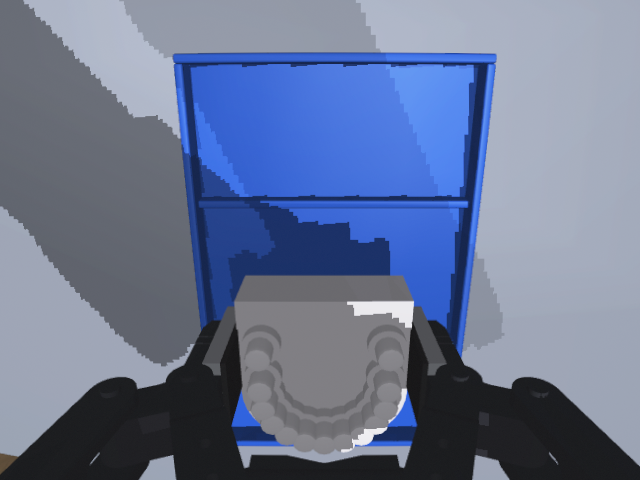

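Emit:
step_arm --pt "3 2 20 0 0.6" --pt "3 2 48 0 0.6" --pt "3 2 48 0 0.6" --pt "3 2 48 0 0.6" --pt "3 2 48 0 0.6"

```text
t: 6.75
eef_pos: [0.5343, 0.2941, 0.0111]
tool_rot: [0.0, 0.736, 0.677, 0.0]
contact_force: [0.8, 0.1, -0.8]
gripper_width: 0.647
```

```bash
python3 goto.py 533.7 292.3 -11.6 85.3; python3 - <<'E'
from h import *
c=bot.read_camera('scene');crop(c,400,160,560,310,4,'s8.png')
c=bot.read_camera('wrist');W=cloud(c);cv2.imwrite('pics/w8.png',c['frame'][:,:,::-1])
E
```

```text
t 6.75 pos [534.3 294.1  11.1] ang 85.2 tilt 0.03 g 0.647 F [ 0.8  0.1 -0.8]
  -> rel [-1.9 -0.5 22.7] spin -0.1 rows 0.545624413545861
```

View pics/s8.png

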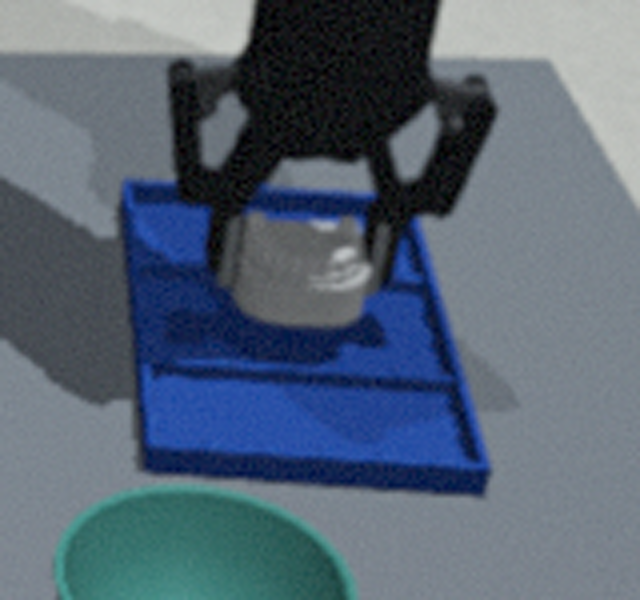

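View pics/w8.png

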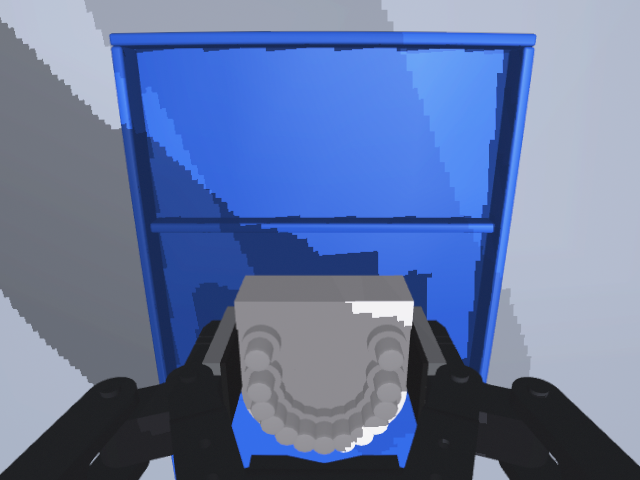

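Emit:
step_arm --pt "-1.5 -0.5 10 0 0.6" --pt "-1.5 -0.5 18 0 0.6" --pt "-1.5 -0.5 20 0 0.6" --pt "-1.5 -0.5 21 0 0.6" --pt "-1.5 -0.5 21 0 0.6" --pt "-1.5 -0.5 21 0 0.6"

```text
t: 7.35
eef_pos: [0.5332, 0.2931, -0.0109]
tool_rot: [0.0, 0.736, 0.677, 0.0]
contact_force: [0.9, -0.5, -0.8]
gripper_width: 0.642
```

Emit:
step_arm --pt "0 0 0.5 0 0.6" --pt "0 0 1 0 0.6" --pt "0 0 1 0 0.6"

```text
t: 7.6
eef_pos: [0.5334, 0.2933, -0.0114]
tool_rot: [0.0, 0.736, 0.677, 0.0]
contact_force: [-0.3, -0.7, 2.6]
gripper_width: 0.644
```

Emit:
step_arm --pt "0 0 0.5 0 0.6" --pt "0 0 0.5 0 0.6"

```text
t: 7.77
eef_pos: [0.5334, 0.2933, -0.0114]
tool_rot: [-0.0, 0.736, 0.677, 0.0]
contact_force: [-2.7, -1.5, 7.7]
gripper_width: 0.646
```

Emit:
step_arm --pt "0 0 -0.5 0 0.33" --pt "0 0 -0.5 0 0.3" --pt "0 0 -0.5 0 0.2" --pt "0 0 -0.5 0 0.1" --pt "0 0 -1 0 0.1" --pt "0 0 -15 0 0" --pt "0 0 -50 0 0" --pt "0 0 -90 0 0" --pt "0 0 -90 0 0" --pt "0 0 -90 0 0"

```text
t: 8.6
eef_pos: [0.5352, 0.2943, 0.0814]
tool_rot: [0.0, 0.736, 0.677, 0.003]
contact_force: [0.4, 0.7, -0.4]
gripper_width: 1.001
```

```bash
python3 goto.py 677 68.1 60 74.7; python3 - <<'E'
from h import *
c=bot.read_camera('scene');crop(c,400,160,560,310,4,'s9.png')
c=bot.read_camera('wrist');W=cloud(c);cv2.imwrite('pics/w9.png',c['frame'][:,:,::-1])
E
```

```text
t 8.6 pos [535.2 294.3  81.4] ang 85.3 tilt 0.37 g 1.001 F [ 0.4  0.7 -0.4]
  -> rel [-213.8  159.9   21.2] spin 10.6 rows 6.422353356788927
```

View pics/w9.png

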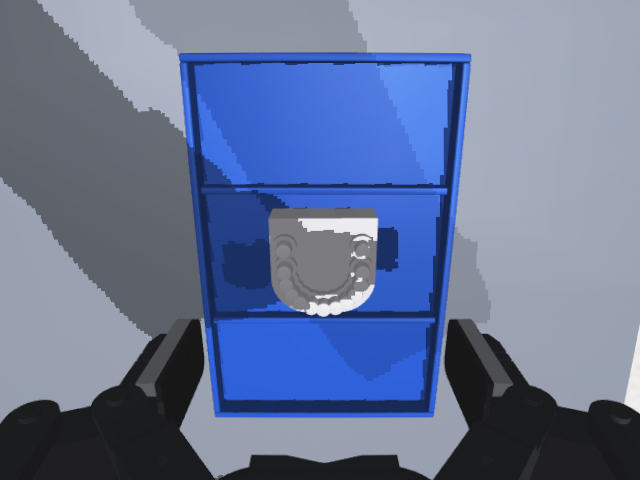

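Emit:
step_arm --pt "-214 160 21 10.6 0" --pt "-214 160 21 10.6 0" --pt "-214 160 21 10.6 0" --pt "-214 160 21 10.6 0" --pt "-214 160 21 10.6 0" --pt "-214 160 21 10.6 0" --pt "-214 160 21 10.6 0" --pt "-214 160 21 10.6 0" --pt "-214 160 21 10.6 0" --pt "-214 160 21 10.6 0" --pt "-214 160 21 10.6 0"

```text
t: 9.62
eef_pos: [0.6738, 0.069, 0.0559]
tool_rot: [-0.001, 0.794, 0.608, -0.0]
contact_force: [-0.0, 0.3, -0.1]
gripper_width: 1.002
```

```bash
python3 goto.py 677 68.1 -8 74.7; python3 - <<'E'
from h import *
c=bot.read_camera('wrist');W=cloud(c);cv2.imwrite('pics/w10.png',c['frame'][:,:,::-1])
c=bot.read_camera('top');crop(c,110,185,240,335,4,'t10.png')
W=cloud(c);b=W[190:330,110:225].reshape(-1,3);z=c['z_map'][190:330,110:225].ravel()
p=b[(z>0)&(b[:,2]>.0195)&(b[:,2]<.05)]*1000
print(len(p),cv2.minAreaRect(p[:,:2].astype(np.float32)),np.percentile(p[:,2],[5,50,98]))
E
```

```text
t 9.62 pos [673.8  69.   55.9] ang 74.8 tilt 0.13 g 1.002 F [-0.   0.3 -0.1]
  -> rel [-0.   3.5 63.9] spin 0.1 rows 1.534328483682264
203 ((546.7664184570312, 326.9075927734375), (63.472015380859375, 176.24586486816406), 85.42401885986328) [21.8435942  30.96061864 37.59699156]
```

View pics/w10.png

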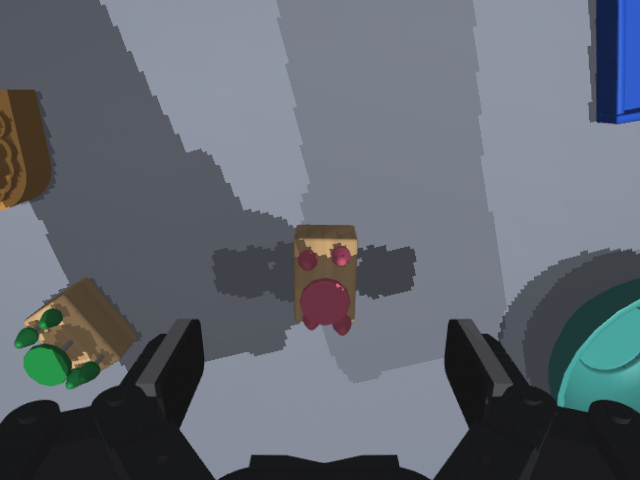

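View pics/t10.png

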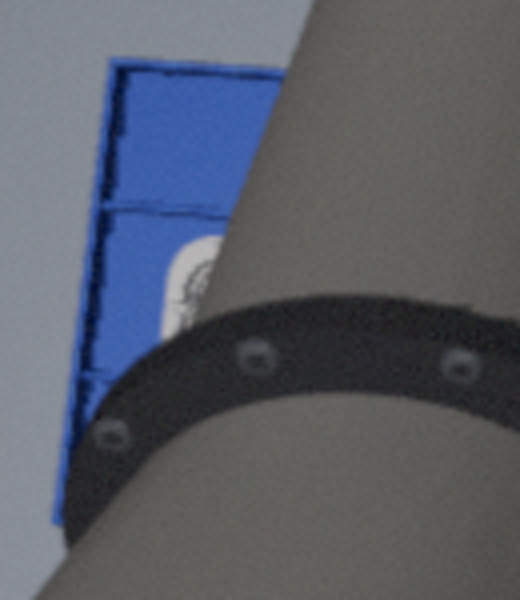

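Emit:
step_arm --pt "0 3 35 0 0" --pt "0 3 58 0 0" --pt "0 3 64 0 0.2" --pt "0 3 64 0 0.4" --pt "0 3 64 0 0.55" --pt "0 3 64 0 0.55"

```text
t: 10.22
eef_pos: [0.679, 0.0663, -0.0056]
tool_rot: [0.001, 0.795, 0.607, 0.001]
contact_force: [-0.1, -0.0, 0.3]
gripper_width: 0.46
```

```bash
python3 goto.py 677 68.1 -8 74.7; python3 - <<'E'
from h import *
c=bot.read_camera('wrist');W=cloud(c);cv2.imwrite('pics/w11.png',c['frame'][:,:,::-1])
c=bot.read_camera('scene');crop(c,280,170,440,320,4,'s11.png')
E
```

```text
t 10.22 pos [679.   66.3  -5.6] ang 74.7 tilt 0.14 g 0.46 F [-0.1 -0.   0.3]
  -> rel [ 1.2 -2.4  2.4] spin 0.0 rows 0.08687612099810518
```

View pics/w11.png

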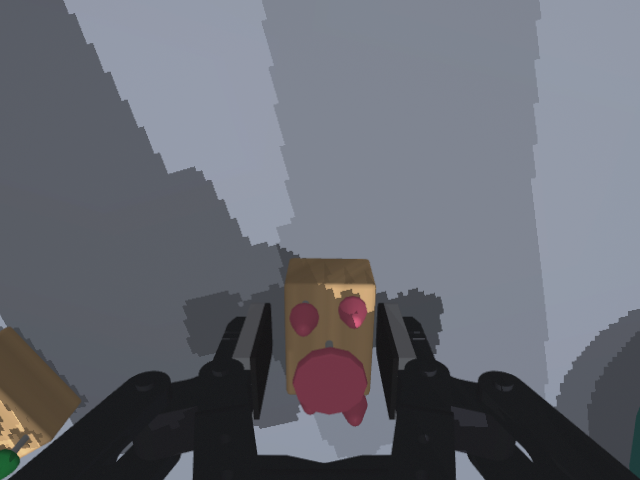

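View pics/s11.png

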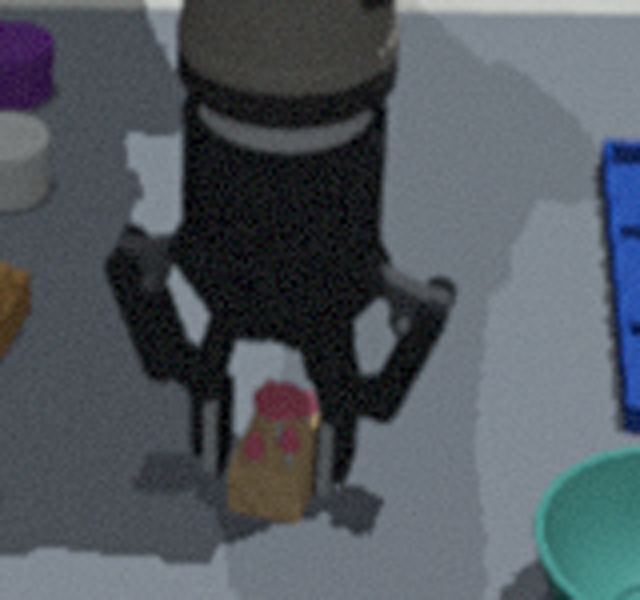

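Emit:
step_arm --pt "0.5 -1.5 3 0 0.55" --pt "0.5 -1.5 3 0 0.8" --pt "0.5 -1.5 3 0 0.8" --pt "0.5 -1.5 3 0 0.8" --pt "0.5 -1.5 3 0 0.8" --pt "0.5 -1.5 3 0 0.8"

```text
t: 10.82
eef_pos: [0.6768, 0.0671, -0.0097]
tool_rot: [-0.0, 0.795, 0.607, 0.0]
contact_force: [-0.9, 1.7, 6.1]
gripper_width: 0.341
```

```bash
python3 goto.py 677 68.1 -8 74.7
```

```text
t 10.82 pos [676.8  67.1  -9.7] ang 74.7 tilt 0.04 g 0.341 F [-0.9  1.7  6.1]
  -> rel [ 1.1 -0.1 -1.7] spin -0.0 rows 0.0478200753388525
```

Emit:
step_arm --pt "0 0 -5 0 0.8" --pt "0 0 -20 0 0.8" --pt "0 0 -50 0 0.8" --pt "0 0 -85 0 0.8" --pt "0 0 -85 0 0.8" --pt "0 0 -85 0 0.8" --pt "0 0 -85 0 0.8"

```text
t: 11.4
eef_pos: [0.6763, 0.0668, 0.0751]
tool_rot: [-0.0, 0.795, 0.607, 0.0]
contact_force: [-0.3, -0.2, -0.5]
gripper_width: 0.341
```

```bash
python3 goto.py 611.5 286 75 85.3; python3 - <<'E'
from h import *
c=bot.read_camera('wrist');W=cloud(c);cv2.imwrite('pics/w12.png',c['frame'][:,:,::-1])
E
```

```text
t 11.4 pos [676.3  66.8  75.1] ang 74.7 tilt 0.01 g 0.341 F [-0.3 -0.2 -0.5]
  -> rel [ 194.3 -120.4    0.2] spin -10.6 rows 5.482263262099391
```

View pics/w12.png

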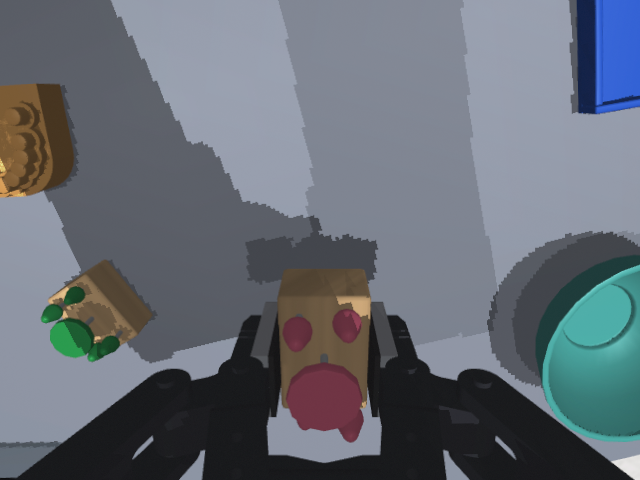

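Emit:
step_arm --pt "194 -120 0 -10.6 0.8" --pt "194 -120 0 -10.6 0.8" --pt "194 -120 0 -10.6 0.8" --pt "194 -120 0 -10.6 0.8" --pt "194 -120 0 -10.6 0.8" --pt "194 -120 0 -10.6 0.8" --pt "194 -120 0 -10.6 0.8" --pt "194 -120 0 -10.6 0.8" --pt "194 -120 0 -10.6 0.8" --pt "194 -120 0 -10.6 0.8" --pt "194 -120 0 -10.6 0.8"

```text
t: 12.37
eef_pos: [0.6127, 0.2832, 0.0744]
tool_rot: [0.0, 0.737, 0.676, -0.0]
contact_force: [1.3, -0.7, -0.6]
gripper_width: 0.344
```

```bash
python3 goto.py 611.5 286 20 85.3; python3 - <<'E'
from h import *
c=bot.read_camera('wrist');W=cloud(c);cv2.imwrite('pics/w13.png',c['frame'][:,:,::-1])
E
```

```text
t 12.37 pos [612.7 283.2  74.4] ang 85.1 tilt 0.07 g 0.344 F [ 1.3 -0.7 -0.6]
  -> rel [ 2.7 -1.4 54.4] spin -0.2 rows 1.3069591229428275
```

View pics/w13.png

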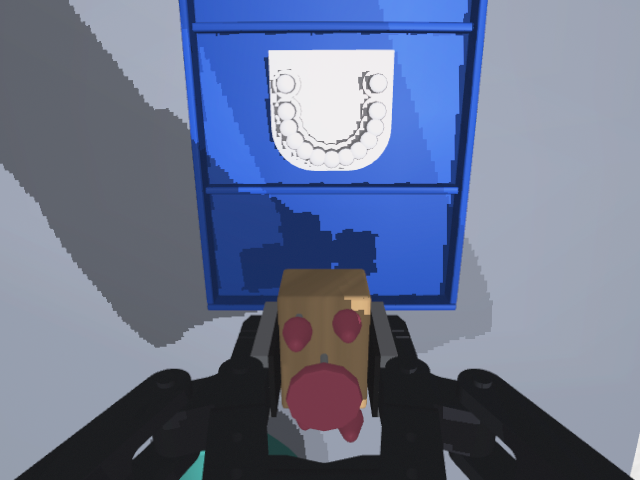

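Emit:
step_arm --pt "2.5 -1.5 25 0 0.8" --pt "2.5 -1.5 56 0 0.8" --pt "2.5 -1.5 56 0 0.8" --pt "2.5 -1.5 56 0 0.8" --pt "2.5 -1.5 56 0 0.8"

```text
t: 12.83
eef_pos: [0.6117, 0.2877, 0.0198]
tool_rot: [0.0, 0.736, 0.677, 0.0]
contact_force: [0.2, -0.2, 0.0]
gripper_width: 0.345
```

```bash
python3 goto.py 611.5 286 -5.7 85.3; python3 - <<'E'
from h import *
c=bot.read_camera('wrist');W=cloud(c);cv2.imwrite('pics/w14.png',c['frame'][:,:,::-1])
c=bot.read_camera('scene');crop(c,400,170,560,320,4,'s14.png')
E
```

```text
t 12.83 pos [611.7 287.7  19.8] ang 85.2 tilt 0.06 g 0.345 F [ 0.2 -0.2  0. ]
  -> rel [-1.7 -0.1 25.5] spin -0.1 rows 0.614035021230584
```

View pics/w14.png

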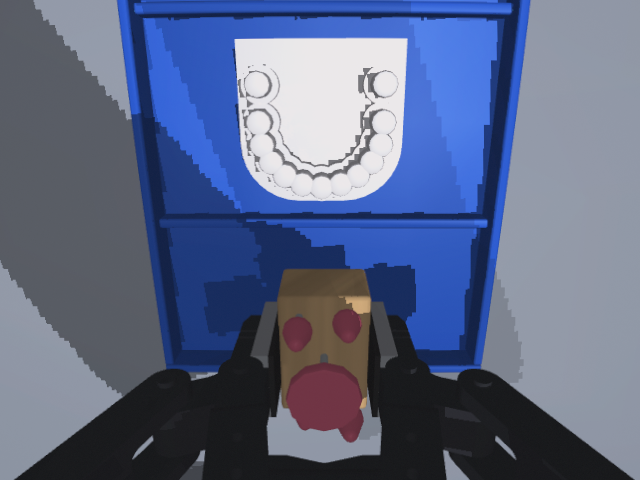

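View pics/s14.png

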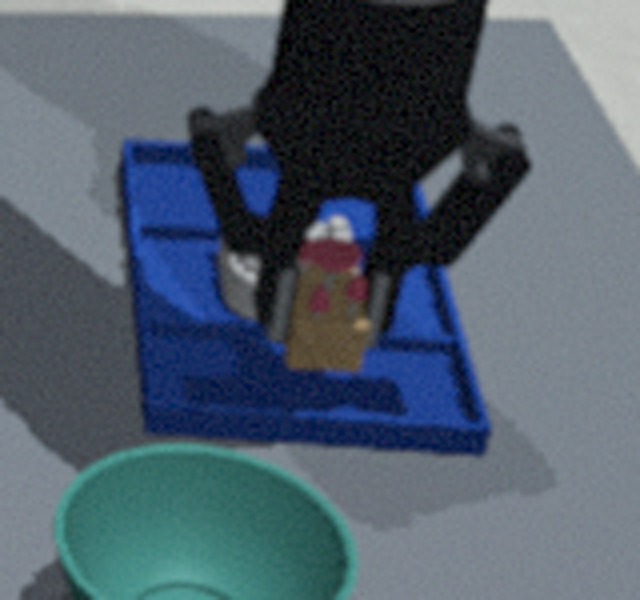

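```bash
python3 - <<'E'
from h import *
c=bot.read_camera('wrist')
print((px2w(c,[(320,216),(320,225)],.012)*1000).round(1),(px2w(c,[(200,366),(200,372),(470,366),(470,372)],.016)*1000).round(1))
E
```

```text
[[576.  288.8  12. ]
 [579.8 288.5  12. ]] [[639.4 229.9  16. ]
 [642.6 229.3  16. ]
 [649.5 349.5  16. ]
 [652.8 349.7  16. ]]
```

Emit:
step_arm --pt "-1 0 12 0 0.8" --pt "-1 0 22 0 0.8" --pt "-1 0 24 0 0.8" --pt "-1 0 25 0 0.8" --pt "-1 0 25.5 0 0.8" --pt "-1 0 25.5 0 0.8"

```text
t: 13.48
eef_pos: [0.6104, 0.287, -0.0057]
tool_rot: [-0.0, 0.736, 0.677, -0.0]
contact_force: [-5.4, -2.6, 14.3]
gripper_width: 0.344
```

Emit:
step_arm --pt "0 0 0.5 0 0.8" --pt "0 0 0.5 0 0.8"

```text
t: 13.65
eef_pos: [0.6104, 0.287, -0.0057]
tool_rot: [-0.0, 0.736, 0.677, -0.0]
contact_force: [-6.6, -3.2, 18.2]
gripper_width: 0.343
```

Emit:
step_arm --pt "0 0 -0.7 0 0.65" --pt "0 0 -0.7 0 0.6" --pt "0 0 -0.7 0 0.5" --pt "0 0 -1 0 0.4" --pt "0 0 -10 0 0.2" --pt "0 0 -40 0 0" --pt "0 0 -80 0 0" --pt "0 0 -90 0 0" --pt "0 0 -90 0 0"

```text
t: 14.4
eef_pos: [0.6137, 0.2884, 0.0875]
tool_rot: [0.001, 0.736, 0.677, 0.004]
contact_force: [0.0, 0.9, -0.1]
gripper_width: 1.001
```

```bash
python3 goto.py 456.5 -61.7 75 85.3; python3 - <<'E'
from h import *
c=bot.read_camera('wrist');W=cloud(c);cv2.imwrite('pics/w15.png',c['frame'][:,:,::-1])
E
```

```text
t 14.4 pos [613.7 288.4  87.5] ang 85.3 tilt 0.45 g 1.001 F [ 0.   0.9 -0.1]
  -> rel [-361.9 -127.8   10.1] spin -0.0 rows 9.206514091027303
```

View pics/w15.png

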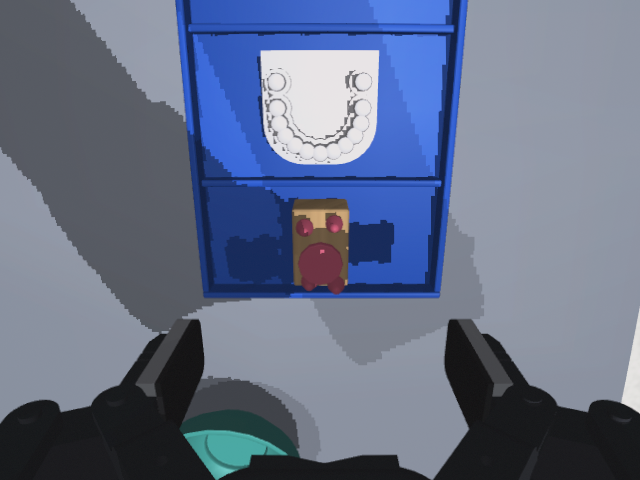

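Emit:
step_arm --pt "-362 -128 10 20 0.1" --pt "-362 -128 10 20 0.1" --pt "-362 -128 10 20 0.1" --pt "-362 -128 10 20 0.1" --pt "-362 -128 10 20 0.1" --pt "-362 -128 10 20 0.1" --pt "-362 -128 10 20 0.1" --pt "-362 -128 10 20 0.1" --pt "-362 -128 10 20 0.1" --pt "-362 -128 10 20 0.1" --pt "-362 -128 10 20 0.1" --pt "-362 -128 10 20 0.1" --pt "-362 -128 10 20 0.1" --pt "-362 -128 10 20 0.1"

```text
t: 15.62
eef_pos: [0.454, -0.0615, 0.0724]
tool_rot: [-0.0, 0.841, 0.541, 0.0]
contact_force: [-0.3, -0.5, -0.0]
gripper_width: 0.904
```

```bash
python3 goto.py 456.5 -61.7 20 65; python3 - <<'E'
from h import *
c=bot.read_camera('wrist');W=cloud(c);cv2.imwrite('pics/w16.png',c['frame'][:,:,::-1])
E
```

```text
t 15.62 pos [454.  -61.5  72.4] ang 65.4 tilt 0.02 g 0.904 F [-0.3 -0.5 -0. ]
  -> rel [ 0.8  2.4 52.4] spin 0.4 rows 1.2586554004288244
```

View pics/w16.png

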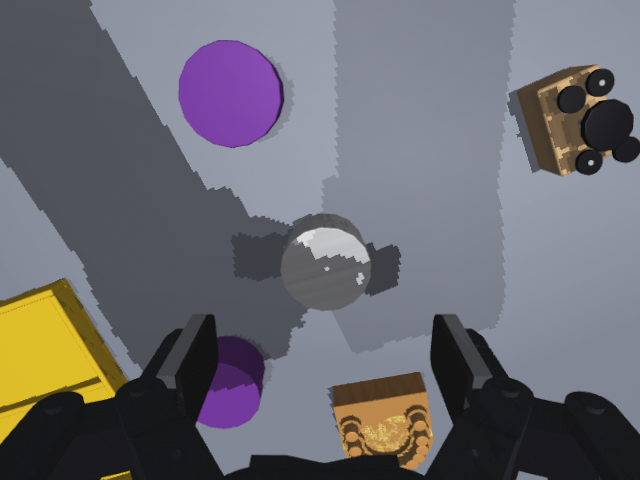

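Emit:
step_arm --pt "1 2.5 30 0 0.1" --pt "1 2.5 62 0 0.1" --pt "1 2.5 62 0 0.1" --pt "1 2.5 62 0 0.1"

```text
t: 16.0
eef_pos: [0.4548, -0.0625, 0.0098]
tool_rot: [-0.001, 0.842, 0.54, -0.002]
contact_force: [-0.1, 0.5, -0.4]
gripper_width: 0.898
```

```bash
python3 goto.py 456.5 -61.7 -10 65; python3 - <<'E'
from h import *
c=bot.read_camera('wrist');W=cloud(c);cv2.imwrite('pics/w17.png',c['frame'][:,:,::-1])
E
```

```text
t 16.0 pos [454.8 -62.5   9.8] ang 65.4 tilt 0.24 g 0.898 F [-0.1  0.5 -0.4]
  -> rel [ 1.5  1.3 19.8] spin 0.4 rows 0.4768061089390739
```

View pics/w17.png

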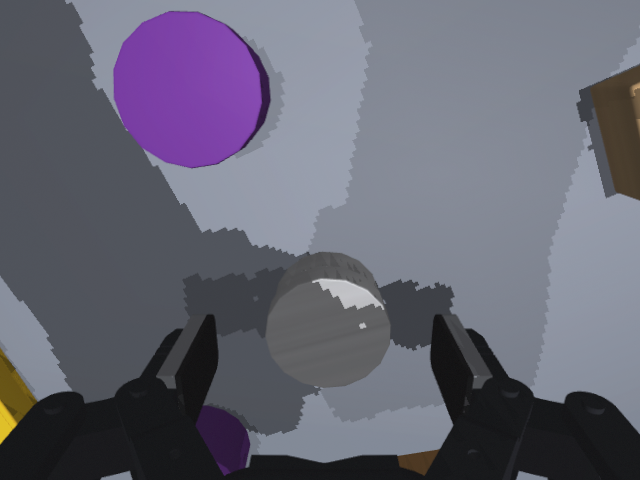

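Emit:
step_arm --pt "0.5 1 10 0 0.1" --pt "0.5 1 19 0 0.2" --pt "0.5 1 19 0 0.4" --pt "0.5 1 19 0 0.7" --pt "0.5 1 19 0 0.7" --pt "0.5 1 19 0 0.7" --pt "0.5 1 19 0 0.7" --pt "0.5 1 19 0 0.7"

```text
t: 16.72
eef_pos: [0.4574, -0.0632, -0.008]
tool_rot: [0.0, 0.842, 0.539, 0.0]
contact_force: [-1.4, 0.2, 3.2]
gripper_width: 0.514
```

```bash
python3 goto.py 456.5 -61.7 -10 65; python3 - <<'E'
from h import *
c=bot.read_camera('wrist');W=cloud(c);cv2.imwrite('pics/w18.png',c['frame'][:,:,::-1])
E
```

```text
t 16.72 pos [457.4 -63.2  -8. ] ang 65.3 tilt 0.03 g 0.514 F [-1.4  0.2  3.2]
  -> rel [ 1.  -1.5  2. ] spin 0.3 rows 0.06457340549984794
```

View pics/w18.png

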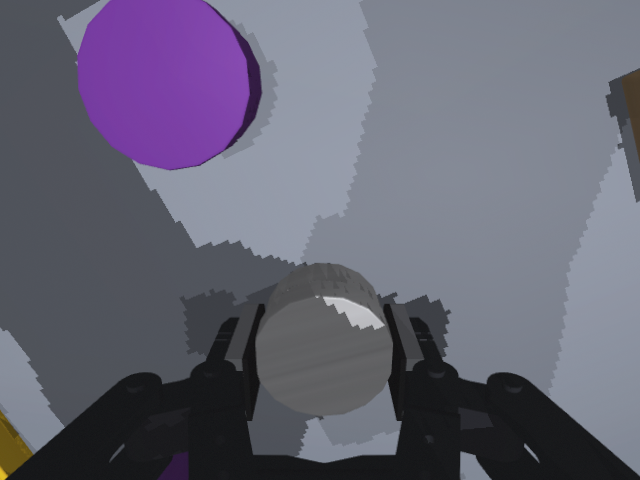

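Emit:
step_arm --pt "0 0 0 0 0.7" --pt "0 0 -5 0 0.7" --pt "0 0 -20 0 0.7" --pt "0 0 -50 0 0.7" --pt "0 0 -80 0 0.7" --pt "0 0 -80 0 0.7" --pt "0 0 -80 0 0.7"

```text
t: 17.35
eef_pos: [0.4584, -0.063, 0.0731]
tool_rot: [0.001, 0.842, 0.54, 0.002]
contact_force: [0.6, 0.8, -1.0]
gripper_width: 0.512
```

```bash
python3 goto.py 468 298 72 85.3; python3 - <<'E'
from h import *
c=bot.read_camera('wrist');W=cloud(c);cv2.imwrite('pics/w19.png',c['frame'][:,:,::-1])
E
```

```text
t 17.35 pos [458.4 -63.   73.1] ang 65.3 tilt 0.21 g 0.512 F [ 0.6  0.8 -1. ]
  -> rel [ 332.  -142.1    1.3] spin -20.0 rows 8.660006256538844
```

View pics/w19.png

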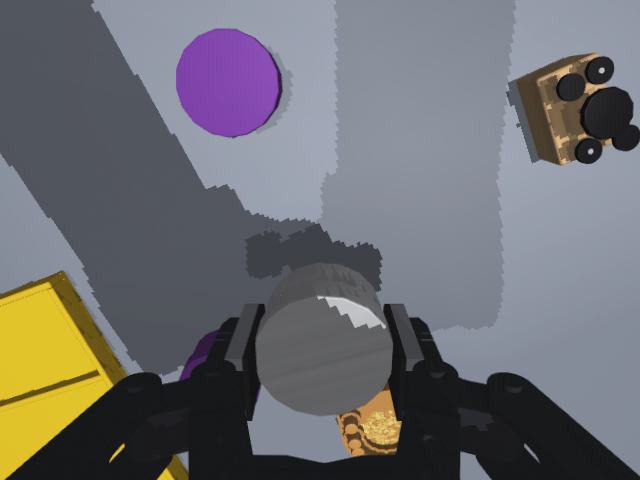

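Emit:
step_arm --pt "332 -142 0 -20 0.7" --pt "332 -142 0 -20 0.7" --pt "332 -142 0 -20 0.7" --pt "332 -142 0 -20 0.7" --pt "332 -142 0 -20 0.7" --pt "332 -142 0 -20 0.7" --pt "332 -142 0 -20 0.7" --pt "332 -142 0 -20 0.7" --pt "332 -142 0 -20 0.7" --pt "332 -142 0 -20 0.7" --pt "332 -142 0 -20 0.7" --pt "332 -142 0 -20 0.7" --pt "332 -142 0 -20 0.7"

```text
t: 18.48
eef_pos: [0.4667, 0.2955, 0.0708]
tool_rot: [0.0, 0.736, 0.677, -0.001]
contact_force: [-0.5, 0.3, -1.6]
gripper_width: 0.509
```

```bash
python3 goto.py 468 298 20 85.3; python3 - <<'E'
from h import *
c=bot.read_camera('wrist');W=cloud(c);cv2.imwrite('pics/w20.png',c['frame'][:,:,::-1])
E
```

```text
t 18.48 pos [466.7 295.5  70.8] ang 85.2 tilt 0.15 g 0.509 F [-0.5  0.3 -1.6]
  -> rel [ 2.7  1.2 50.8] spin -0.1 rows 1.220263165111424
```

View pics/w20.png

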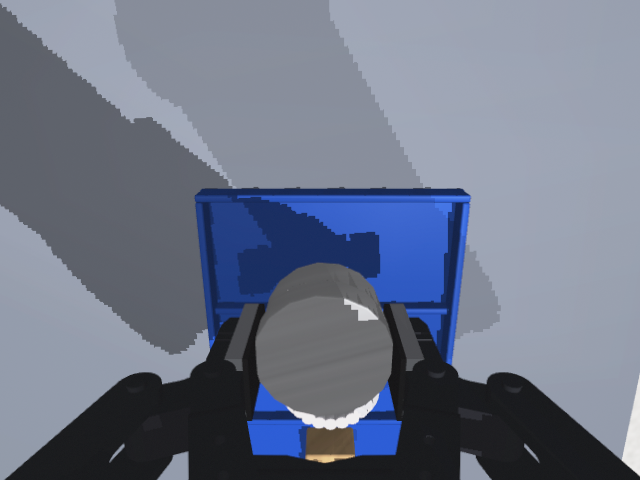

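Emit:
step_arm --pt "2 1 25 0 0.7" --pt "2 1 51 0 0.7" --pt "2 1 51 0 0.7" --pt "2 1 51 0 0.7"

```text
t: 18.87
eef_pos: [0.4674, 0.2978, 0.0199]
tool_rot: [0.0, 0.736, 0.677, -0.002]
contact_force: [0.6, -0.3, -0.2]
gripper_width: 0.511
```

```bash
python3 goto.py 468 298 -4 85.3; python3 - <<'E'
from h import *
c=bot.read_camera('wrist');W=cloud(c);cv2.imwrite('pics/w21.png',c['frame'][:,:,::-1])
E
```

```text
t 18.87 pos [467.4 297.8  19.9] ang 85.2 tilt 0.2 g 0.511 F [ 0.6 -0.3 -0.2]
  -> rel [ 0.4  0.6 23.9] spin -0.1 rows 0.5743311026806605
```

View pics/w21.png

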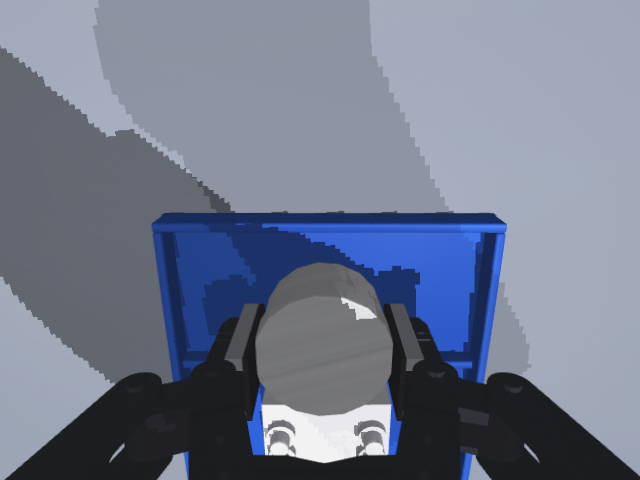

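```bash
python3 - <<'E'
from h import *
c=bot.read_camera('wrist')
print((px2w(c,[(320,214),(320,224),(320,232)],.016)*1000).round(1),(px2w(c,[(190,354),(190,364),(440,354),(440,364)],.012)*1000).round(1))
E
```

```text
[[430.3 299.3  16. ]
 [434.3 298.9  16. ]
 [437.6 298.7  16. ]] [[491.7 235.   12. ]
 [497.  234.   12. ]
 [501.  347.4  12. ]
 [506.3 347.4  12. ]]
```

Emit:
step_arm --pt "0 0.5 12 0 0.7" --pt "0 0.5 21 0 0.7" --pt "0 0.5 23 0 0.7" --pt "0 0.5 23.5 0 0.7" --pt "0 0.5 24 0 0.7" --pt "0 0.5 24 0 0.7"

```text
t: 19.47
eef_pos: [0.4687, 0.2998, -0.0032]
tool_rot: [-0.0, 0.736, 0.677, 0.0]
contact_force: [0.1, 0.2, -0.2]
gripper_width: 0.513
```

Emit:
step_arm --pt "0 0 0.5 0 0.7" --pt "0 0 1 0 0.7" --pt "0 0 1 0 0.7"

```text
t: 19.72
eef_pos: [0.4689, 0.2999, -0.0039]
tool_rot: [-0.0, 0.736, 0.677, 0.0]
contact_force: [-0.6, -0.2, 1.6]
gripper_width: 0.517
```

Emit:
step_arm --pt "0 0 0.5 0 0.7" --pt "0 0 0.5 0 0.7"

```text
t: 19.88
eef_pos: [0.4688, 0.2998, -0.004]
tool_rot: [-0.0, 0.736, 0.677, 0.0]
contact_force: [-2.1, -0.7, 9.6]
gripper_width: 0.509
```

Emit:
step_arm --pt "0 0 -0.5 0 0.46" --pt "0 0 -0.5 0 0.4" --pt "0 0 -0.5 0 0.3" --pt "0 0 -1 0 0.2" --pt "0 0 -10 0 0.1" --pt "0 0 -40 0 0" --pt "0 0 -80 0 0" --pt "0 0 -90 0 0" --pt "0 0 -90 0 0"

```text
t: 20.63
eef_pos: [0.471, 0.3012, 0.0892]
tool_rot: [0.0, 0.736, 0.677, 0.004]
contact_force: [0.9, 0.4, -0.4]
gripper_width: 0.999
```

```bash
python3 goto.py 569.3 -74 75 76.4; python3 - <<'E'
from h import *
c=bot.read_camera('wrist');W=cloud(c);cv2.imwrite('pics/w22.png',c['frame'][:,:,::-1])
E
```

```text
t 20.63 pos [471.  301.2  89.2] ang 85.3 tilt 0.41 g 0.999 F [ 0.9  0.4 -0.4]
  -> rel [-365.9  128.9   12.9] spin 8.9 rows 9.307324223325015
```

View pics/w22.png

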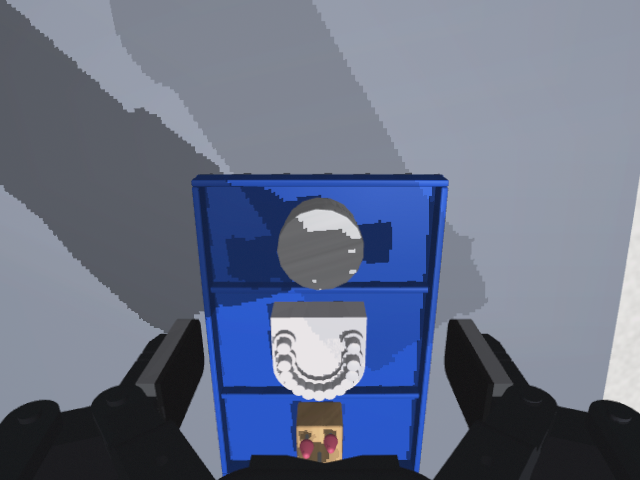

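Emit:
step_arm --pt "-366 129 13 8.9 0" --pt "-366 129 13 8.9 0" --pt "-366 129 13 8.9 0" --pt "-366 129 13 8.9 0" --pt "-366 129 13 8.9 0" --pt "-366 129 13 8.9 0" --pt "-366 129 13 8.9 0" --pt "-366 129 13 8.9 0" --pt "-366 129 13 8.9 0" --pt "-366 129 13 8.9 0" --pt "-366 129 13 8.9 0" --pt "-366 129 13 8.9 0" --pt "-366 129 13 8.9 0" --pt "-366 129 13 8.9 0"

```text
t: 21.85
eef_pos: [0.5665, -0.0735, 0.0715]
tool_rot: [-0.001, 0.785, 0.619, -0.0]
contact_force: [0.5, 0.4, -0.1]
gripper_width: 0.999
```

```bash
python3 goto.py 569.3 -74 10 76.4; python3 - <<'E'
from h import *
c=bot.read_camera('top');crop(c,110,185,240,335,4,'t23.png')
W=cloud(c)
for n,(a,b,e,f) in {'pink':(135,200,215,240),'white':(130,236,215,284),'tin':(125,282,212,320)}.items():
    P=W[b:f,a:e].reshape(-1,3);z=c['z_map'][b:f,a:e].ravel();P=P[(z>0)&(P[:,2]>.0215)&(P[:,2]<.08)]*1000
    r=cv2.minAreaRect(P[:,:2].astype(np.float32));print(n,len(P),np.round(r[0],1),np.round(r[1],1),round(r[2],1),np.percentile(P[:,2],[50,98]).round(1))
    # pan frame
    y=np.radians(-4.7);d=np.array(r[0])-[539.7,292];print('   pan',(d@np.array([[np.cos(y),-np.sin(y)],[np.sin(y),np.cos(y)]])).round(1))
c=bot.read_camera('wrist');cv2.imwrite('pics/w23.png',c['frame'][:,:,::-1])
c=bot.read_camera('scene');crop(c,400,170,560,320,4,'s23.png')
E
```

```text
t 21.85 pos [566.5 -73.5  71.5] ang 76.5 tilt 0.1 g 0.999 F [ 0.5  0.4 -0.1]
  -> rel [ 0.1  2.9 61.5] spin 0.1 rows 1.4769315396506197
pink 440 [610.8 285.8] [31.4 44.7] 84.6 [30.2 52. ]
   pan [71.4 -0.4]
white 865 [539.3 292.1] [57.6 54. ] 86.6 [25.8 36.8]
   pan [-0.4  0.1]
tin 566 [466.8 298.6] [43.8 44.9] 0.6 [33.9 37.4]
   pan [-73.2   0.6]
```

View pics/t23.png

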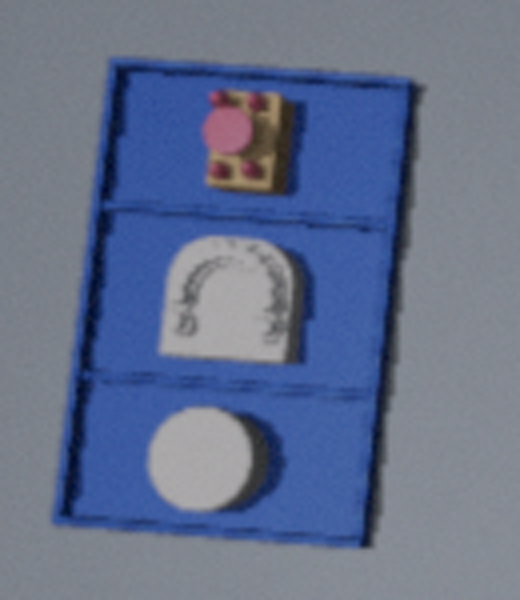

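View pics/s23.png

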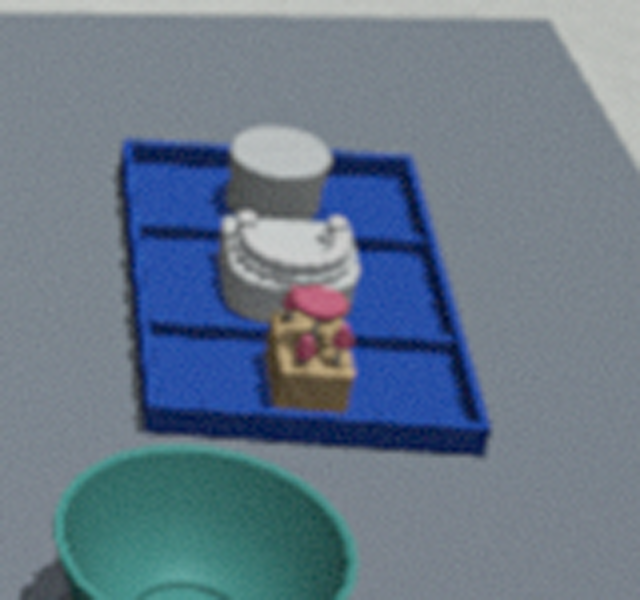

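View pics/w23.png

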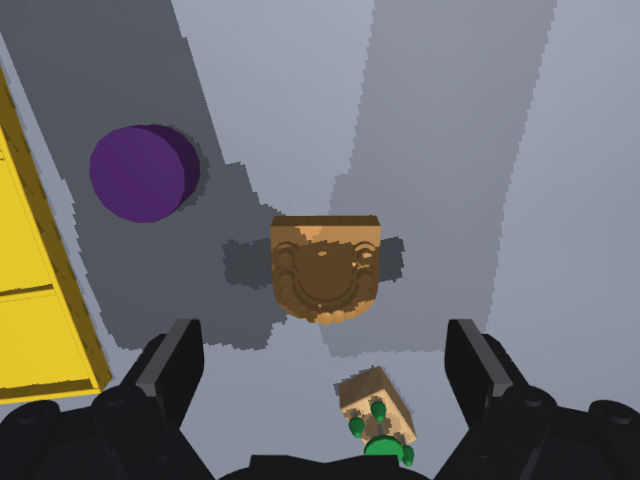

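The blue case checks out: all three are centred, flat and clear of the ribs. Now the tan model, which sits square under the jaws at (325,270).

Emit:
step_arm --pt "0 3 35 0 0" --pt "0 3 65 0 0" --pt "0 3 80 0 0" --pt "0 3 87 0 0.1" --pt "0 3 87 0 0.2" --pt "0 3 87 0 0.3" --pt "0 3 87 0 0.3"

```text
t: 22.58
eef_pos: [0.5711, -0.0763, -0.0136]
tool_rot: [0.001, 0.786, 0.618, 0.001]
contact_force: [0.4, -0.1, 1.0]
gripper_width: 0.7
```

```bash
python3 goto.py 569.3 -74 -15.5 76.4; python3 - <<'E'
from h import *
c=bot.read_camera('wrist');cv2.imwrite('pics/w24.png',c['frame'][:,:,::-1])
E
```

```text
t 22.58 pos [571.1 -76.3 -13.6] ang 76.4 tilt 0.12 g 0.7 F [ 0.4 -0.1  1. ]
  -> rel [ 1.8 -2.3  1.9] spin 0.0 rows 0.08349366004556964
```

View pics/w24.png

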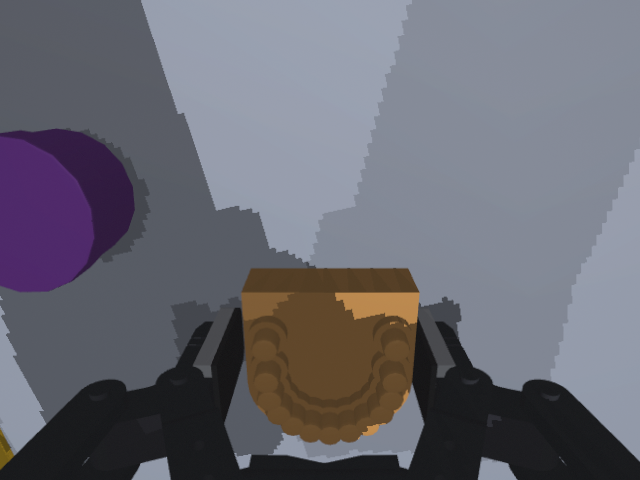

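Emit:
step_arm --pt "1.5 -1.5 1.5 0 0.3" --pt "1.5 -1.5 1.5 0 0.45" --pt "1.5 -1.5 1.5 0 0.6" --pt "1.5 -1.5 1.5 0 0.6" --pt "1.5 -1.5 1.5 0 0.6" --pt "1.5 -1.5 1.5 0 0.6" --pt "1.5 -1.5 1.5 0 0.6"

```text
t: 23.22
eef_pos: [0.5697, -0.0743, -0.0152]
tool_rot: [0.0, 0.786, 0.618, 0.001]
contact_force: [-0.8, 1.5, 5.2]
gripper_width: 0.649
```

```bash
python3 goto.py 569.3 -74 -15.5 76.4
```

```text
t 23.22 pos [569.7 -74.3 -15.2] ang 76.4 tilt 0.1 g 0.649 F [-0.8  1.5  5.2]
  -> rel [ 0.2 -0.4  0.3] spin -0.0 rows 0.012905910468313898
```

Emit:
step_arm --pt "0 0 -5 0 0.6" --pt "0 0 -15 0 0.6" --pt "0 0 -40 0 0.6" --pt "0 0 -75 0 0.6" --pt "0 0 -75 0 0.6" --pt "0 0 -75 0 0.6"

```text
t: 23.72
eef_pos: [0.5707, -0.0748, 0.0614]
tool_rot: [0.002, 0.786, 0.618, 0.002]
contact_force: [0.4, 0.4, -0.7]
gripper_width: 0.648
```

```bash
python3 goto.py 502.4 -285.8 60 85.2; python3 - <<'E'
from h import *
c=bot.read_camera('wrist');cv2.imwrite('pics/w25.png',c['frame'][:,:,::-1])
E
```

```text
t 23.72 pos [570.7 -74.8  61.4] ang 76.4 tilt 0.29 g 0.648 F [ 0.4  0.4 -0.7]
  -> rel [-221.2  -16.7    1. ] spin -8.8 rows 5.319547482740062
```

View pics/w25.png

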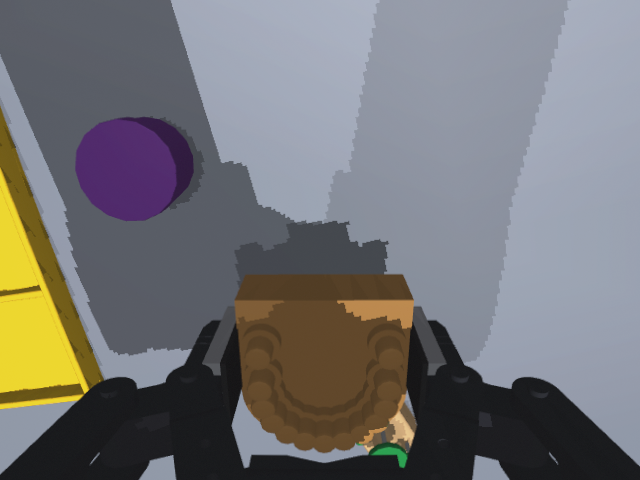

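Emit:
step_arm --pt "-221 -17 0 -8.8 0.6" --pt "-221 -17 0 -8.8 0.6" --pt "-221 -17 0 -8.8 0.6" --pt "-221 -17 0 -8.8 0.6" --pt "-221 -17 0 -8.8 0.6" --pt "-221 -17 0 -8.8 0.6" --pt "-221 -17 0 -8.8 0.6" --pt "-221 -17 0 -8.8 0.6" --pt "-221 -17 0 -8.8 0.6" --pt "-221 -17 0 -8.8 0.6"

```text
t: 24.6
eef_pos: [0.501, -0.2831, 0.0581]
tool_rot: [-0.001, 0.735, 0.678, 0.0]
contact_force: [0.9, 0.4, -0.9]
gripper_width: 0.65
```

```bash
python3 goto.py 502.4 -285.8 15 85.2; python3 - <<'E'
from h import *
c=bot.read_camera('wrist');cv2.imwrite('pics/w26.png',c['frame'][:,:,::-1])
E
```

```text
t 24.6 pos [ 501.  -283.1   58.1] ang 85.4 tilt 0.1 g 0.65 F [ 0.9  0.4 -0.9]
  -> rel [-2.7  1.7 43.1] spin 0.2 rows 1.035733776532473
```

View pics/w26.png

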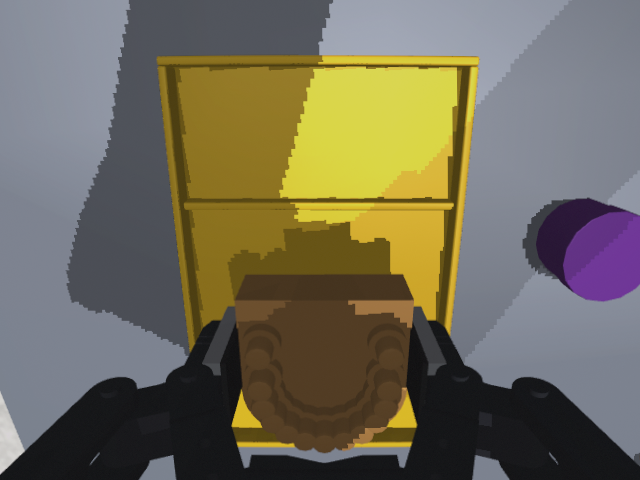

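```bash
python3 - <<'E'
from h import *
c=bot.read_camera('wrist')
print('near wall outer/inner',(px2w(c,[(320,57),(320,66)],.016)*1000).round(1),'rib',(px2w(c,[(320,201),(320,208)],.012)*1000).round(1),'far wall',(px2w(c,[(240,443),(400,443)],.016)*1000).round(1), 'sides',(px2w(c,[(176,120),(465,120)],.016)*1000).round(1))
E
```

```text
near wall outer/inner [[ 403.5 -277.9   16. ]
 [ 407.1 -278.2   16. ]] rib [[ 468.  -283.4   12. ]
 [ 471.5 -283.6   12. ]] far wall [[ 609.3 -342.7   16. ]
 [ 617.  -248.4   16. ]] sides [[ 424.3 -344.7   16. ]
 [ 434.9 -215.1   16. ]]
```

Emit:
step_arm --pt "-2.5 2 20 0 0.6" --pt "-2.5 2 44 0 0.6" --pt "-2.5 2 44 0 0.6" --pt "-2.5 2 44 0 0.6"

```text
t: 25.03
eef_pos: [0.5015, -0.2867, 0.0139]
tool_rot: [-0.001, 0.736, 0.677, -0.0]
contact_force: [0.9, -0.1, -0.5]
gripper_width: 0.648
```

```bash
python3 goto.py 502.4 -285.8 -11.4 85.2; python3 - <<'E'
from h import *
c=bot.read_camera('wrist');cv2.imwrite('pics/w27.png',c['frame'][:,:,::-1])
E
```

```text
t 25.03 pos [ 501.5 -286.7   13.9] ang 85.3 tilt 0.18 g 0.648 F [ 0.9 -0.1 -0.5]
  -> rel [ 0.9  0.9 25.3] spin 0.1 rows 0.6069617160987475
```

View pics/w27.png

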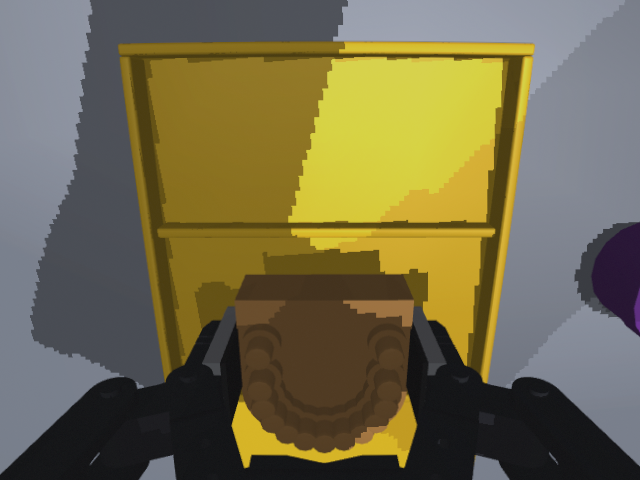

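Emit:
step_arm --pt "1 1 12 0 0.6" --pt "1 1 21 0 0.6" --pt "1 1 23.5 0 0.6" --pt "1 1 24.5 0 0.6" --pt "1 1 24.5 0 0.6" --pt "1 1 24.5 0 0.6"

```text
t: 25.58
eef_pos: [0.5033, -0.2873, -0.0096]
tool_rot: [0.0, 0.736, 0.677, 0.0]
contact_force: [0.3, 0.0, -0.9]
gripper_width: 0.643
```

Emit:
step_arm --pt "0 0 0.5 0 0.6" --pt "0 0 1 0 0.6" --pt "0 0 1 0 0.6"

```text
t: 25.83
eef_pos: [0.5034, -0.2872, -0.0106]
tool_rot: [0.0, 0.736, 0.677, 0.0]
contact_force: [-0.1, 0.5, -0.8]
gripper_width: 0.648
```

Emit:
step_arm --pt "0 0 0.5 0 0.6" --pt "0 0 1 0 0.6" --pt "0 0 1 0 0.6"

```text
t: 26.08
eef_pos: [0.5034, -0.2872, -0.0112]
tool_rot: [0.0, 0.736, 0.677, 0.0]
contact_force: [-2.3, 0.6, 5.1]
gripper_width: 0.645
```

Emit:
step_arm --pt "0 0 0 0 0.33" --pt "0 0 -0.2 0 0.3" --pt "0 0 -0.5 0 0.2" --pt "0 0 -0.5 0 0.1" --pt "0 0 -1 0 0.1" --pt "0 0 -15 0 0" --pt "0 0 -50 0 0" --pt "0 0 -90 0 0" --pt "0 0 -90 0 0" --pt "0 0 -90 0 0"

```text
t: 26.92
eef_pos: [0.505, -0.2881, 0.0806]
tool_rot: [0.002, 0.736, 0.677, 0.001]
contact_force: [-0.7, -0.2, -0.5]
gripper_width: 0.999
```

```bash
python3 goto.py 675.5 -66.1 65 106.3; python3 - <<'E'
from h import *
c=bot.read_camera('wrist');cv2.imwrite('pics/w28.png',c['frame'][:,:,::-1])
E
```

```text
t 26.92 pos [ 505.  -288.1   80.6] ang 85.2 tilt 0.3 g 0.999 F [-0.7 -0.2 -0.5]
  -> rel [235.5 151.1  16. ] spin -21.1 rows 6.721824684423638
```

View pics/w28.png

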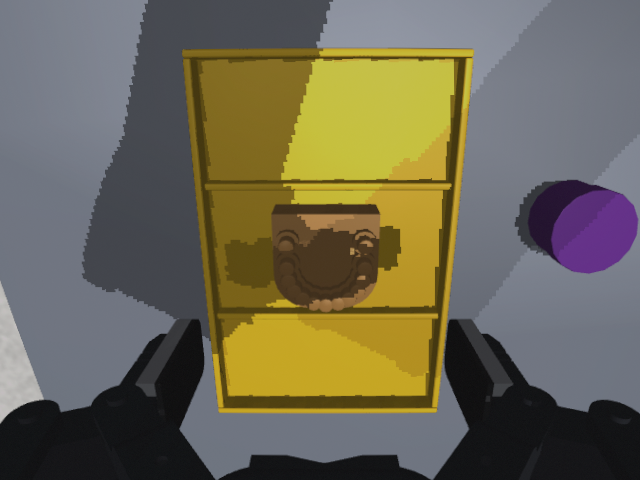

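Emit:
step_arm --pt "235 151 16 -21.1 0" --pt "235 151 16 -21.1 0" --pt "235 151 16 -21.1 0" --pt "235 151 16 -21.1 0" --pt "235 151 16 -21.1 0" --pt "235 151 16 -21.1 0" --pt "235 151 16 -21.1 0" --pt "235 151 16 -21.1 0" --pt "235 151 16 -21.1 0" --pt "235 151 16 -21.1 0" --pt "235 151 16 -21.1 0" --pt "235 151 16 -21.1 0"

```text
t: 27.97
eef_pos: [0.6724, -0.0677, 0.0618]
tool_rot: [-0.0, 0.601, 0.799, -0.001]
contact_force: [0.3, -0.4, -0.8]
gripper_width: 0.995
```

```bash
python3 goto.py 675.5 -66.1 -8 106.3; python3 - <<'E'
from h import *
c=bot.read_camera('wrist');cv2.imwrite('pics/w29.png',c['frame'][:,:,::-1])
E
```

```text
t 27.97 pos [672.4 -67.7  61.8] ang 106.1 tilt 0.08 g 0.995 F [ 0.3 -0.4 -0.8]
  -> rel [ 0.7  3.5 69.8] spin -0.2 rows 1.6761797878196372
```

View pics/w29.png

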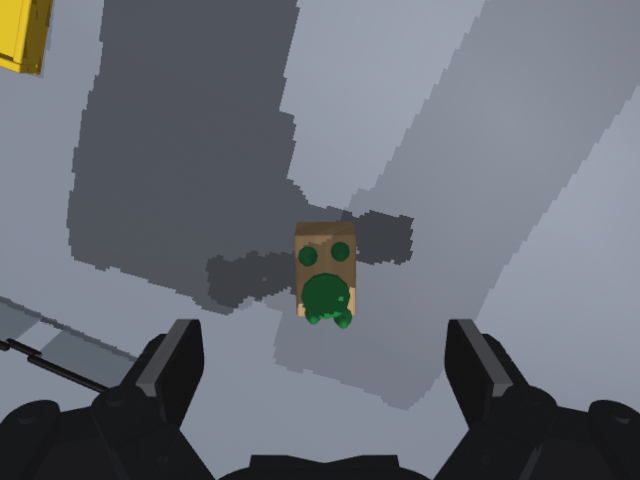

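```bash
python3 - <<'E'
from h import *
c=bot.read_camera('top');print((px2w(c,[(410,135),(420,88),(477,146)],.0)*1000).round(1))
E
```

```text
[[ 769.5 -151.     0. ]
 [ 861.2 -172.4    0. ]
 [ 746.1 -274.2    0. ]]
```

Emit:
step_arm --pt "0.5 3 35 0 0.1" --pt "0.5 3 60 0 0.2" --pt "0.5 3 71 0 0.3" --pt "0.5 3 71 0 0.45" --pt "0.5 3 71 0 0.55" --pt "0.5 3 71 0 0.55"

```text
t: 28.57
eef_pos: [0.6773, -0.0648, -0.0072]
tool_rot: [0.001, 0.6, 0.8, 0.001]
contact_force: [0.5, -0.8, -0.4]
gripper_width: 0.45
```

```bash
python3 goto.py 675.5 -66.1 -9.5 106.3; python3 - <<'E'
from h import *
c=bot.read_camera('wrist');cv2.imwrite('pics/w30.png',c['frame'][:,:,::-1])
E
```

```text
t 28.57 pos [677.3 -64.8  -7.2] ang 106.3 tilt 0.13 g 0.45 F [ 0.5 -0.8 -0.4]
  -> rel [-0.7 -2.1  2.3] spin -0.0 rows 0.0764940855872987
```

View pics/w30.png

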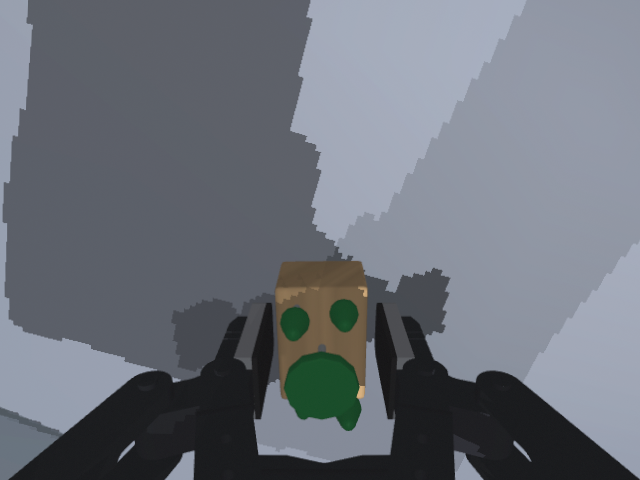

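Emit:
step_arm --pt "-1 -1.5 1.5 0 0.55" --pt "-1 -1.5 2 0 0.8" --pt "-1 -1.5 2 0 0.8" --pt "-1 -1.5 2 0 0.8" --pt "-1 -1.5 2 0 0.8" --pt "-1 -1.5 2 0 0.8" --pt "-1 -1.5 2 0 0.8"

```text
t: 29.2
eef_pos: [0.6758, -0.0662, -0.0093]
tool_rot: [0.001, 0.6, 0.8, 0.0]
contact_force: [-1.8, -0.0, 5.1]
gripper_width: 0.342
```

```bash
python3 goto.py 675.5 -66.1 -9.5 106.3
```

```text
t 29.2 pos [675.8 -66.2  -9.3] ang 106.3 tilt 0.11 g 0.342 F [-1.8 -0.   5.1]
  -> rel [ 0.2 -0.3  0.2] spin -0.0 rows 0.00854159904089197
```

Emit:
step_arm --pt "0 0 -5 0 0.8" --pt "0 0 -20 0 0.8" --pt "0 0 -50 0 0.8" --pt "0 0 -85 0 0.8" --pt "0 0 -85 0 0.8" --pt "0 0 -85 0 0.8" --pt "0 0 -85 0 0.8"

```text
t: 29.78
eef_pos: [0.6749, -0.0656, 0.0749]
tool_rot: [0.0, 0.6, 0.8, 0.0]
contact_force: [0.7, 0.2, -1.0]
gripper_width: 0.341
```

```bash
python3 goto.py 580.2 -292.3 76 85.2; python3 - <<'E'
from h import *
c=bot.read_camera('wrist');cv2.imwrite('pics/w31.png',c['frame'][:,:,::-1])
E
```

```text
t 29.78 pos [674.9 -65.6  74.9] ang 106.3 tilt 0.03 g 0.341 F [ 0.7  0.2 -1. ]
  -> rel [-191.1 -154.5   -1.2] spin 21.1 rows 5.892502228466035
```

View pics/w31.png

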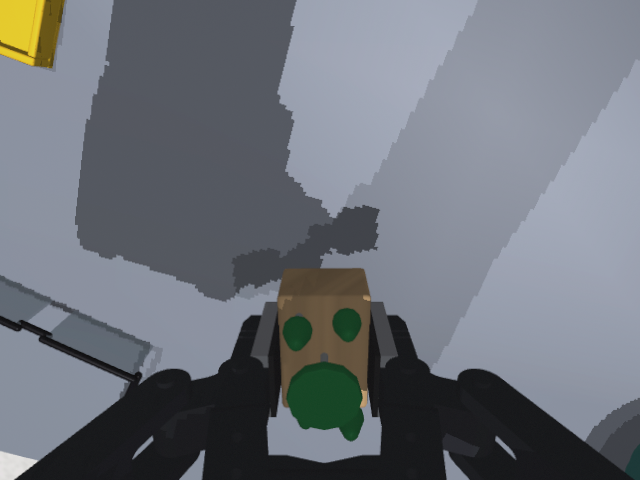

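Emit:
step_arm --pt "-191 -154 0 21.1 0.8" --pt "-191 -154 0 21.1 0.8" --pt "-191 -154 0 21.1 0.8" --pt "-191 -154 0 21.1 0.8" --pt "-191 -154 0 21.1 0.8" --pt "-191 -154 0 21.1 0.8" --pt "-191 -154 0 21.1 0.8" --pt "-191 -154 0 21.1 0.8" --pt "-191 -154 0 21.1 0.8" --pt "-191 -154 0 21.1 0.8" --pt "-191 -154 0 21.1 0.8" --pt "-191 -154 0 21.1 0.8"

```text
t: 30.83
eef_pos: [0.5814, -0.2905, 0.0739]
tool_rot: [-0.0, 0.735, 0.678, 0.0]
contact_force: [-0.6, 0.7, -1.3]
gripper_width: 0.344
```

```bash
python3 goto.py 580.2 -292.3 20 85.2; python3 - <<'E'
from h import *
c=bot.read_camera('wrist');cv2.imwrite('pics/w32.png',c['frame'][:,:,::-1])
E
```

```text
t 30.83 pos [ 581.4 -290.5   73.9] ang 85.3 tilt 0.05 g 0.344 F [-0.6  0.7 -1.3]
  -> rel [-2.  -1.1 53.9] spin 0.1 rows 1.2930796364041905
```

View pics/w32.png

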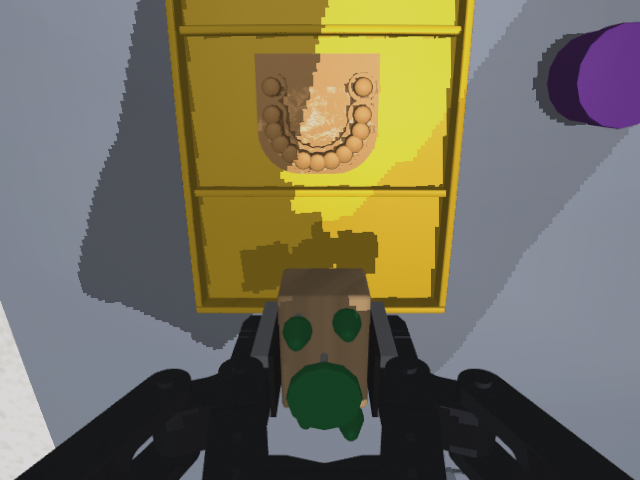

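```bash
python3 - <<'E'
from h import *
c=bot.read_camera('wrist')
print('rib',(px2w(c,[(320,189),(320,196)],.012)*1000).round(1),'far wall inner/outer',(px2w(c,[(220,305),(220,312),(420,305),(420,312)],.016)*1000).round(1))
E
```

```text
rib [[ 545.8 -290.9   12. ]
 [ 549.5 -291.2   12. ]] far wall inner/outer [[ 606.  -352.1   16. ]
 [ 610.4 -352.8   16. ]
 [ 615.1 -240.7   16. ]
 [ 619.6 -240.7   16. ]]
```

Emit:
step_arm --pt "-2 -1 25 0 0.8" --pt "-2 -1 55 0 0.8" --pt "-2 -1 55 0 0.8" --pt "-2 -1 55 0 0.8" --pt "-2 -1 55 0 0.8"

```text
t: 31.35
eef_pos: [0.5803, -0.2943, 0.0202]
tool_rot: [0.0, 0.736, 0.677, 0.0]
contact_force: [0.9, -0.4, -0.3]
gripper_width: 0.34
```

```bash
python3 goto.py 580.2 -292.3 -5.4 85.2; python3 - <<'E'
from h import *
c=bot.read_camera('wrist');cv2.imwrite('pics/w33.png',c['frame'][:,:,::-1])
E
```

```text
t 31.35 pos [ 580.3 -294.3   20.2] ang 85.2 tilt 0.06 g 0.34 F [ 0.9 -0.4 -0.3]
  -> rel [ 2.  -0.3 25.6] spin -0.0 rows 0.6169132843047801
```

View pics/w33.png

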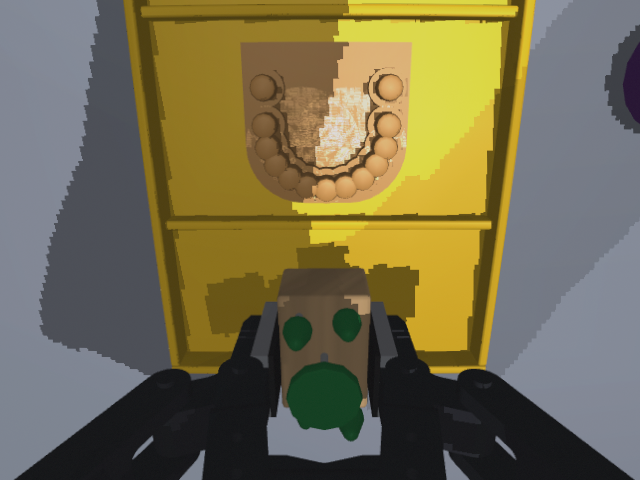

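Emit:
step_arm --pt "1 0 12 0 0.8" --pt "1 0 22 0 0.8" --pt "1 0 24 0 0.8" --pt "1 0 25 0 0.8" --pt "1 0 25 0 0.8"

```text
t: 31.82
eef_pos: [0.5796, -0.2926, -0.0054]
tool_rot: [-0.001, 0.736, 0.677, 0.0]
contact_force: [-1.9, 2.6, 7.8]
gripper_width: 0.341
```

Emit:
step_arm --pt "0 0 0.5 0 0.8" --pt "0 0 0.8 0 0.8" --pt "0 0 0.8 0 0.8"

```text
t: 32.07
eef_pos: [0.5796, -0.2926, -0.0054]
tool_rot: [-0.001, 0.736, 0.677, 0.0]
contact_force: [-4.7, 2.5, 13.0]
gripper_width: 0.343
```

Emit:
step_arm --pt "0 0 -0.7 0 0.65" --pt "0 0 -0.7 0 0.6" --pt "0 0 -0.7 0 0.5" --pt "0 0 -1 0 0.4" --pt "0 0 -10 0 0.2" --pt "0 0 -40 0 0" --pt "0 0 -80 0 0" --pt "0 0 -100 0 0" --pt "0 0 -100 0 0"

```text
t: 32.82
eef_pos: [0.583, -0.2952, 0.0995]
tool_rot: [0.004, 0.736, 0.677, 0.002]
contact_force: [0.9, -0.8, 0.9]
gripper_width: 0.995
```

```bash
python3 goto.py 520 0 150 85.2; python3 - <<'E'
from h import *
c=bot.read_camera('wrist');cv2.imwrite('pics/w34.png',c['frame'][:,:,::-1])
E
```

```text
t 32.82 pos [ 583.  -295.2   99.5] ang 85.1 tilt 0.55 g 0.995 F [ 0.9 -0.8  0.9]
  -> rel [288.7 -87.2 -52.2] spin -0.1 rows 7.33986821474498
```

View pics/w34.png

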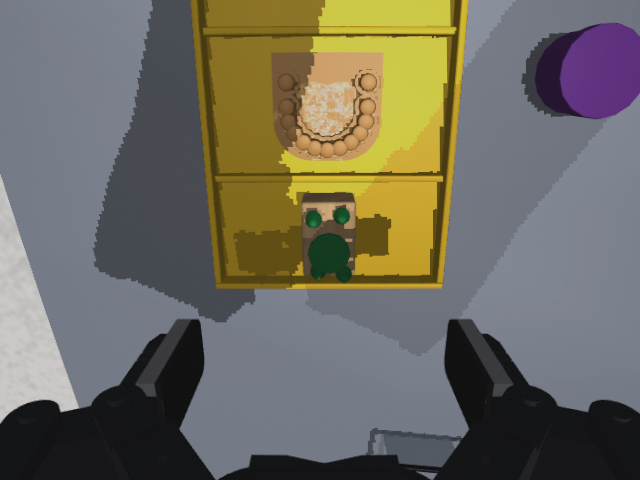

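Both are in place. I'll move the arm clear to the middle for a final check.

Emit:
step_arm --pt "289 -87 -52 0 0" --pt "289 -87 -52 0 0" --pt "289 -87 -52 0 0" --pt "289 -87 -52 0 0" --pt "289 -87 -52 0 0" --pt "289 -87 -52 0 0" --pt "289 -87 -52 0 0" --pt "289 -87 -52 0 0" --pt "289 -87 -52 0 0" --pt "289 -87 -52 0 0" --pt "289 -87 -52 0 0"

```text
t: 33.78
eef_pos: [0.5169, 0.0009, 0.1448]
tool_rot: [-0.0, 0.737, 0.676, -0.001]
contact_force: [0.4, -0.8, 0.6]
gripper_width: 1.0
```

```bash
python3 - <<'E'
from h import *
c=bot.read_camera('top');cv2.imwrite('pics/t35.png',c['frame'][:,:,::-1]);W=cloud(c)
for n,(a,b,e,f),ctr in [('pink',(135,200,215,240),(539.7,292)),('white',(130,236,215,284),(539.7,292)),('tin',(125,282,212,320),(539.7,292)),('green',(455,212,533,250),(508.4,-286.3)),('tan',(452,250,533,296),(508.4,-286.3))]:
    P=W[b:f,a:e].reshape(-1,3);z=c['z_map'][b:f,a:e].ravel();P=P[(z>0)&(P[:,2]>.0215)&(P[:,2]<.08)]*1000
    r=cv2.minAreaRect(P[:,:2].astype(np.float32));y=np.radians(-4.7);d=np.array(r[0])-ctr
    print(n,len(P),'pan',(d@np.array([[np.cos(y),-np.sin(y)],[np.sin(y),np.cos(y)]])).round(1),np.round(r[1],1),np.percentile(P[:,2],[50,98]).round(1))
c=bot.read_camera('scene');cv2.imwrite('pics/s35.png',c['frame'][:,:,::-1])
E
```

```text
pink 440 pan [70.9 -0.5] [30.2 43.9] [30.4 52.4]
white 863 pan [  2.1 -20.6] [ 57.5 104.7] [25.9 37.4]
tin 565 pan [-76.4   1.3] [46.5 52.2] [33.8 37.2]
green 447 pan [71.9 -0.2] [30.5 44.1] [30.  52.2]
tan 890 pan [ 1. -1.] [57.3 53.9] [25.3 36.2]
```

View pics/t35.png

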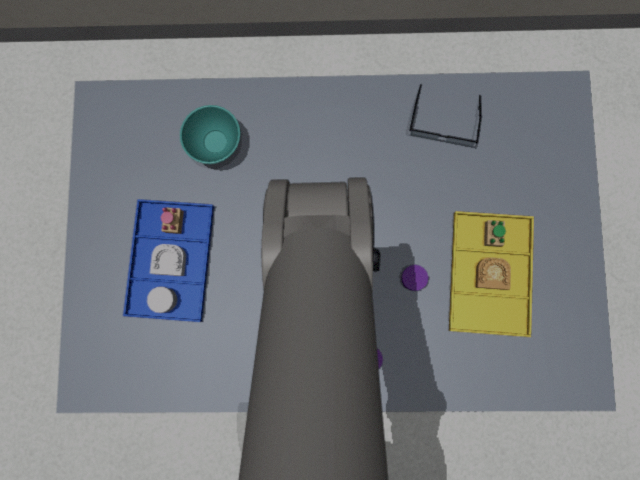

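View pics/s35.png

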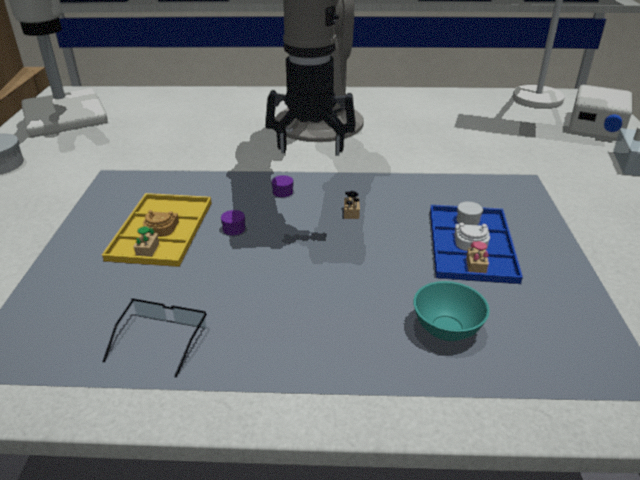

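The top picture shows all five in their bays: pink (171,220), white (167,260), tin (160,300), green (495,232) and tan (493,273). The bystanders in view haven't moved. The odd box sizes for white and tin this time look like a few stray depth points, since the point counts match the earlier check and neither looks moved.

Emit:
step_arm --pt "0 0 0 0 0" --pt "0 0 0 0 0" --pt "0 0 0 0 0"

```text
t: 34.13
eef_pos: [0.5173, 0.0014, 0.1452]
tool_rot: [-0.0, 0.737, 0.676, -0.0]
contact_force: [0.2, 0.2, -0.2]
gripper_width: 1.001
```

```bash
python3 -c "
from station import bot
print(bot.hand_in(), bot.get_obs()['t'])"
```

```text
the job is handed in; nothing more can be done
the job is handed in; nothing more can be done
```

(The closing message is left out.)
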